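# Load the UV plate irradiator with the push stick

### The arm

A 6-joint arm with a two-finger parallel gripper is mounted at the origin on the work surface. World frame = base frame: x ahead of the robot, y to its left, z up, the work surface at z = 0. Lengths are in m, angles in rad, forces in N, time in s.
With the tool pointing down it reaches from about 0.25 to 0.725 m from the base axis. Payload 4 kg.
Tool frame: the origin (TCP) lies midway between the tips of the shut fingers; the grasp point (between the pads) lies 19 mm behind it; z points along the fingers, y is the direction in which the jaws open and shut (so a half turn about z gives the same grasp; the last joint's range is limited). The gripper opens to 85 mm and grips with 20 to 120 N. Pads are 22 mm wide; open, the fingers measure 114 mm over their backs; the gripper's body (76 mm by 85 mm) begins 54 mm behind the grasp point. The pads swing forward as they close: fully open they stand 13 mm farther back than shut.
Start: joints at [-1.274, 0.241, 0.005, 1.335, 0, 1.571], TCP at [0.146, -0.478, 0.231] pointing down, gripper open.
Joint ranges: [-2.72, 2.72], [-1.05, 1.87], [-1.09, 1.28], [-1.99, 2.15], [-1.42, 1.44], [-3.14, 3.14]. Speed limits (rad/s): [2.79, 2.79, 3.14, 3.14, 3.14, 3.14].

### API

Orientations are given as a unit quaternion [x, y, z, w].
In Python, from workcell import get_obs, camera, camera_model, job_done, masks_of gives the robot as it stands.
- The arm moves only by the tool jog_arm, never from a script. Its argument "deltas" is a list that holds one entry, the list of rows, each a list of 7 numbers: the shift along the tool's x, y, z in mm, then the turn, a rotation vector about the tool's x, y, z in degrees, then the finger opening in mm, from 0 to 85.4. A call has 1 to 5 rows; each row shifts and turns the pose as measured when the row begins, along the tool's axes as they then stand; what a row does not reach is not made up. A row lasts 1/10 s, in which the tool goes at most 50 mm and 8.59 degrees, less where a joint would pass 70% of its speed; a pose out of reach is approached as far as the arm can. A call with a gripper value outside its range is refused whole. The fingers move at their own pace and stop on an object; the grip force is fixed at half the most. Time passes only in rows, so rows that do not move let the fingers close. It gives the time, the measured TCP pose, the force and the opening at its end, in the units of the state.
- get_obs(): the state, without advancing time (a new reading comes with each control period).
- camera(name): name is "scene" or "top" or "wrist"; returns the picture (420x560x3 uint8, red, green, blue); there is no depth.
- camera_model(name): a dict with "fovy" (degrees; the focal length in pixels is half the picture's height over the tangent of half this angle, whatever the lens; pixels are square), "cx", "cy" (the principal point, pixels), "pose" (4x4, takes a point from camera to world coordinates); the wrist camera has in their place "T_tool_cam" (4x4, takes a point from camera to tool coordinates, whose origin is the TCP and whose axes are the flange's). Camera axes: x right, y down, z forward; pixel columns grow to the right and rows downward; lengths in m; the calibration is good to about 2 mm. A picture is of the moment at which its call begins: read the wrist's pose just before it. camera_model takes no time and is no camera call.
- job_done(): hands the job in, once; it reports no verdict.
Trained networks look in the newest picture that a camera, given by its name, has taken for a name from the list of things; names that differ only in an ending like _2 or _b are one class to them, and where a whole thing is asked for, a point or a joint stands for the part that bears it (a point fixed in the world has none). Each returns a list of dicts, best first, with "conf" (0 to 1); they miss things now and then, are a little off and sometimes report something else, mostly with a low value. They report only what shows in the picture. A call takes as long as a camera call. They do not tell look-alikes from the thing itself.
- masks_of(target, camera): "pixels" (420x560 bool, what is visible of it) and "at" ([column, row] in pixels, amid what is visible of it).
The state is a dict: "clock": time; "joint_pos": joint angles; "joint_vel": joint speeds; "tau": joint torques, N m; "eef_pos": TCP position; "tool_rot": TCP orientation; "ft_force": force on the tool from outside, world axes, zero at the start; "ft_torque": the same for the moment, N m; "grip_width": finger opening in m.
Only numpy, scipy, OpenCV 4.12 (cv2) and the standard library are available. Lean on these libraries where they do the work, as an engineer would, in place of code of your own. Each camera call takes 0.05 s, during which the arm holds its last target. There are 200 camera calls.

### The job

Expose the culture dishes standing on the bench in the UV irradiator: first turn its lamp dial fully anticlockwise to off, so that all get the same dose, then set the dishes lid up in the feed lane and feed them with the orange push stick, never with the fingers, in under the yellow guard until every dish is wholly inside the chamber. Then lay the push stick back flat in its white tray and turn the dial fully clockwise, leaving the other things on the bench alone; the stick must not go into the port while the lamp is on.

Things in the scene. Friction and masses are not known exactly. Their poses are not given: they have to be found in the camera images.
- irradiator: UV plate irradiator, fixed, white housing, turned a little. Origin on the bench under the port; +y runs along its feed lane into the chamber, z up. Housing x -130 to +60, y 0 to 215 mm, 100 mm high; the chamber is 205 mm deep, an amber see-through window on top, the lamp dial beside it on the -x side
- port (a point): centre of the port's sill: on the lane's floor plate (6 mm above the bench), in the plane where the housing begins; axes as the irradiator's, +y into the chamber. The port is a slot 68 mm wide and 24 mm high over the plate; above it a yellow guard visor stands out 18 mm towards -y, its underside 24 mm over the plate. A gripper cannot enter
- lane_end (a point): open outer end of the feed lane, on the floor plate, 150 mm before the port; axes as the irradiator's. The steel plate is 90 mm wide, 6 mm thick. Two straight aluminium fences on it, 10 mm high above the plate and 5 mm thick, leave a lane 68 mm wide from here straight through the port to the chamber's end
- lamp_dial (a joint): lamp dial on the irradiator's top: 0 = off, the stop fully anticlockwise seen from above; grows clockwise to 2.7 rad, the stop fully clockwise (lamp full). It turns against light friction (0.04 N m) and stays where it is left
- push_stick: orange push stick, 110 g, one rigid piece lying flat. Origin under the centre of its upright handle, a block 22 mm (x) by 36 mm (y) by 62 mm high on a sole 46 x 40 x 5 mm; +y points along the stick to its blade, z up. From the handle a bar 14 mm wide (z 3 to 11 mm) leads to the blade, 50 mm wide, 8 mm thick, 14 mm high, whose front face lies at y = +120 mm
- blade (a point): centre of the blade's front face, 120 mm ahead of the handle's centre, 7 mm above the stick's underside; axes as the push stick's
- stick_tray: fixed shallow white tray in which the push stick lies at the start, 72 x 206 mm outside, floor 4 mm thick, inside 66 mm (x) by 200 mm (y), rim 11 mm above the bench. Origin under its centre, on the bench; y along its length. The stick starts with its handle near y -50 mm and its blade towards +y
- lamp_dial_grip (a point): point on the dial's vertical axis at the height to grip, 137 mm above the bench and 37 mm above the housing's top. Its x axis runs along the dial's grip bar (42 mm long, 14 mm wide), which stands from 23 mm below to 7 mm above this point, on a flat disc 44 mm across; turning the dial turns these axes with it
- dish_amber: lidded culture dish with amber agar, 60 mm across, 15 mm high, 35 g; origin at the centre of its underside, z up. Two or all three of the dishes are present; they start on the bench
- dish_red: lidded culture dish with dark red agar, 60 mm across, 15 mm high, 35 g; origin at the centre of its underside, z up. Two or all three of the dishes are present; they start on the bench
- dish_green: lidded culture dish with green agar, 60 mm across, 15 mm high, 35 g; origin at the centre of its underside, z up. Two or all three of the dishes are present; they start on the bench
- flask_pale: bystander: conical flask of pale liquid, 72 mm across, 140 mm high; origin at the centre of its underside, z up. Leave it alone
- flask_brown: bystander: conical flask of brown culture, 84 mm across, 160 mm high; origin at the centre of its underside, z up. Leave it alone
- media_bottle: bystander: amber glass bottle, 64 mm across, 160 mm high; origin at the centre of its underside, z up. Leave it alone
- phone: bystander: black mobile phone lying flat, 75 x 150 x 9 mm; origin at the centre of its underside, z up. Leave it alone
- tube_rack: bystander: white test tube rack with five tubes, 60 x 170 mm, 105 mm high; origin at the centre of its underside, z up. Leave it alone
- rod_beaker: bystander: blue beaker of glass rods, 90 mm across, 96 mm high (rods to 200 mm); origin at the centre of its underside, z up. Leave it alone
- plate_stack: bystander: stack of four large agar plates, 94 mm across, 60 mm high; origin at the centre of its underside, z up. Leave it alone
Mind the look-alikes: they are no part of the job. What is shaped like the dish_amber but purple is not meant. What is shaped like the dish_red but blue is not meant.

How it is judged:
On the way, in this order (a step that is already met when the one before it is completed fails the run):
1. the lamp dial is turned fully anticlockwise, off (value of joint lamp_dial below 0.12 rad), for 0.2 s.
2. with the lamp off and the push stick's blade in the port, every dish lies wholly inside the chamber (y of each of dish_amber, dish_red, dish_green in the frame of port above 0.032 m and x of dish_amber in the frame of port between -0.02 and 0.02 m and z of each of dish_amber, dish_red, dish_green in the frame of port below 0.006 m and angle between each of dish_amber, dish_red, dish_green's own z axis and vertical below 0.15 rad and x of dish_red in the frame of port between -0.02 and 0.02 m and x of dish_green in the frame of port between -0.02 and 0.02 m and y of blade in the frame of port between -0.006 and 0.22 m and x of blade in the frame of port between -0.045 and 0.045 m and z of blade in the frame of port below 0.03 m and value of joint lamp_dial below 0.2 rad), for 0.1 s.
3. the lamp dial is turned fully clockwise (value of joint lamp_dial above 2.56 rad), for 0.2 s.
At the end, for the whole second after the job is handed in: Every dish present lies flat, lid up, in the chamber lane, its centre at least 32 mm past the port plane (so wholly inside); the push stick lies flat in its tray, handle and blade within the rim; the dial is within 0.14 rad of its clockwise stop; all at rest (y of each of dish_amber, dish_red, dish_green in the frame of port above 0.032 m and x of dish_amber in the frame of port between -0.02 and 0.02 m and z of each of dish_amber, dish_red, dish_green in the frame of port below 0.006 m and angle between each of dish_amber, dish_red, dish_green's own z axis and vertical below 0.15 rad and x of dish_red in the frame of port between -0.02 and 0.02 m and x of dish_green in the frame of port between -0.02 and 0.02 m and z of push_stick in the frame of stick_tray below 0.009 m and angle between push_stick's own z axis and vertical below 0.08 rad and x of push_stick in the frame of stick_tray between -0.033 and 0.033 m and y of push_stick in the frame of stick_tray between -0.101 and 0.101 m and x of blade in the frame of stick_tray between -0.033 and 0.033 m and y of blade in the frame of stick_tray between -0.101 and 0.101 m and value of joint lamp_dial above 2.56 rad and linear speed of each of push_stick, dish_amber, dish_red, dish_green below 0.02 m/s); the robot touches nothing.
It fails at once if the push stick's blade is in the port while the lamp is on (y of blade in the frame of port between 0.004 and 0.22 m and x of blade in the frame of port between -0.045 and 0.045 m and z of blade in the frame of port below 0.03 m and value of joint lamp_dial above 0.3 rad).
It fails at once if the fingers touch a dish that is under the guard or inside ((contact force between the fingers and dish_amber above 0.5 N and y of dish_amber in the frame of port between -0.024 and 0.2 m and x of dish_amber in the frame of port between -0.036 and 0.036 m and z of dish_amber in the frame of port below 0.02 m) or (contact force between the fingers and dish_red above 0.5 N and y of dish_red in the frame of port between -0.024 and 0.2 m and x of dish_red in the frame of port between -0.036 and 0.036 m and z of dish_red in the frame of port below 0.02 m) or (contact force between the fingers and dish_green above 0.5 N and y of dish_green in the frame of port between -0.024 and 0.2 m and x of dish_green in the frame of port between -0.036 and 0.036 m and z of dish_green in the frame of port below 0.02 m)).
It fails at once if a bystander is knocked over or shoved more than 5 cm (distance of any of flask_pale, flask_brown, media_bottle, phone, tube_rack, rod_beaker, plate_stack from where it was at the start of the episode above 0.05 m or angle between any of flask_pale, flask_brown, media_bottle, phone, tube_rack, rod_beaker, plate_stack's own z axis and vertical above 0.4 rad).
Of dish_amber, dish_red, dish_green only 2 to 3 are there at a start; the rules pass over those that are not, and their reading is None.
At some moment in a run one of dish_amber, dish_red, dish_green may be knocked a few centimetres aside while the robot is not near it.
Once in a run the grip may slacken for a moment while it holds something.
It also fails if it takes over 210 s, if anything falls off the work surface, if the arm or the gripper's body presses on something with over 40 N, if the wrist force passes 120 N, or if a joint passes its speed limit or range.

## Working session

There is one attempt and no reset: what is moved stays moved. The work goes in short steps, Python scripts to look and compute and a tool call to move; the robot and the scene stay as the last step left them, time stands still between calls to the robot, and variables do not carry over. Pictures are saved under pics/ and viewed, about 12 in all and at most 16, crops included, and the job is handed in when it is done.

Besides the shell and the picture viewer there is one more tool, called after "Emit:" in YAML: its name, and indented under it one key for each argument. jog_arm: Moves the arm, as the interface text tells. Its arguments: {"type":"object","properties":{"deltas":{"type":"array"}},"required":["deltas"]}

```bash
mkdir -p pics; ls; cat > h.py <<'E'
import numpy as np, cv2
from workcell import get_obs, camera, camera_model, job_done, masks_of
from scipy.spatial.transform import Rotation as R
def save(n,im,crop=None,s=1):
    if crop: im=im[crop[1]:crop[3],crop[0]:crop[2]]
    if s!=1: im=cv2.resize(im,None,fx=s,fy=s,interpolation=cv2.INTER_CUBIC)
    cv2.imwrite('pics/'+n+'.png',im[:,:,::-1])
def tcp():
    o=get_obs(); T=np.eye(4); T[:3,:3]=R.from_quat(o['tool_rot']).as_matrix(); T[:3,3]=o['eef_pos']; return T
def cam(name,T=None):
    m=camera_model(name); P=np.array(m['pose']) if name!='wrist' else (tcp() if T is None else T)@np.array(m['T_tool_cam'])
    return P,210/np.tan(np.radians(m['fovy'])/2),m['cx'],m['cy']
def px2w(name,uv,z,T=None):
    P,f,cx,cy=cam(name,T); uv=np.atleast_2d(uv).astype(float)
    d=np.c_[(uv[:,0]-cx)/f,(uv[:,1]-cy)/f,np.ones(len(uv))]@P[:3,:3].T
    return P[:3,3]+d*((z-P[2,3])/d[:,2])[:,None]
def w2px(name,X,T=None):
    P,f,cx,cy=cam(name,T); q=(np.atleast_2d(X)-P[:3,3])@P[:3,:3]
    return np.c_[q[:,0]/q[:,2]*f+cx,q[:,1]/q[:,2]*f+cy]
E
python3 - <<'E'
from h import *
a=camera('top'); save('top0',a,s=1.42); 
b=camera('scene'); save('scene0',b,s=1.42)
print(get_obs()); 
for n in['top','scene','wrist']: print(n,camera_model(n))
for t in['push_stick','stick_tray','irradiator','lamp_dial','dish_amber','dish_red','dish_green']:
  camera  # top newest
  for c in['top']:
    for d in masks_of(t,c):
      print(t,c,round(d['conf'],2),np.round(d['at']),d['pixels'].sum(), px2w(c,d['at'],.0)[0].round(3), a[d['pixels']].mean(0).round())
      np.save(f'm_{t}.npy',d['pixels']) if d is not None else 0
E
```

```text
pics
{'clock': 0.1, 'joint_pos': array([-1.27399767e+00,  2.41324700e-01,  3.85552392e-03,  1.33518980e+00,
       -2.36126291e-05,  1.57078864e+00]), 'joint_vel': array([ 0.00073879, -0.00197389,  0.00489519,  0.00014757, -0.00044252,
        0.00155853]), 'tau': array([-6.94482696e-05, -3.73138654e+01,  2.53010219e+01,  1.08376375e-02,
        2.06879957e-05, -2.23529248e-06]), 'eef_pos': array([ 0.14605862, -0.47760239,  0.23050713]), 'tool_rot': array([ 9.89008014e-01,  1.47858990e-01, -1.49374023e-04, -9.19341911e-04]), 'ft_force': array([-1.15131752, -0.73339598, -0.31249121]), 'ft_torque': array([-0.02656897,  0.03588812, -0.04797088]), 'grip_width': 0.08563953684159809}
top {'fovy': 46.257436878632106, 'cx': 282.61134512624227, 'cy': 219.2167400485827, 'pose': array([[ 0.01147726, -0.98134039,  0.1919357 ,  0.30440451],
       [-0.99989734, -0.00961676,  0.01062213, -0.03937277],
       [-0.00857813, -0.19203791, -0.98135002,  1.46412785],
       [ 0.        ,  0.        ,  0.        ,  1.        ]])}
scene {'fovy': 47.895227549867904, 'cx': 276.2800879797748, 'cy': 219.37437
[... 1117 characters left out ...]
 [0.486 0.178 0.   ] [48. 48. 49.]
dish_amber top 0.86 [418. 244.] 310 [ 0.52  -0.431  0.   ] [128. 104.  70.]
dish_amber top 0.79 [456. 257.] 358 [ 0.48  -0.541  0.   ] [ 92.  48. 115.]
dish_amber top 0.41 [224. 237.] 6728 [0.534 0.154 0.   ] [125. 122. 115.]
dish_amber top 0.32 [377. 231.] 338 [ 0.557 -0.309  0.   ] [80. 96. 76.]
dish_red top 0.71 [440. 284.] 357 [ 0.402 -0.489  0.   ] [ 38.  70. 142.]
dish_red top 0.62 [383. 271.] 370 [ 0.438 -0.324  0.   ] [108.  70.  70.]
dish_red top 0.56 [226. 235.] 7242 [0.542 0.147 0.   ] [123. 120. 113.]
dish_green top 0.53 [376. 229.] 334 [ 0.563 -0.306  0.   ] [80. 96. 76.]
dish_green top 0.29 [110. 218.] 1229 [0.59  0.503 0.   ] [ 60.  69. 115.]
```

View pics/top0.png

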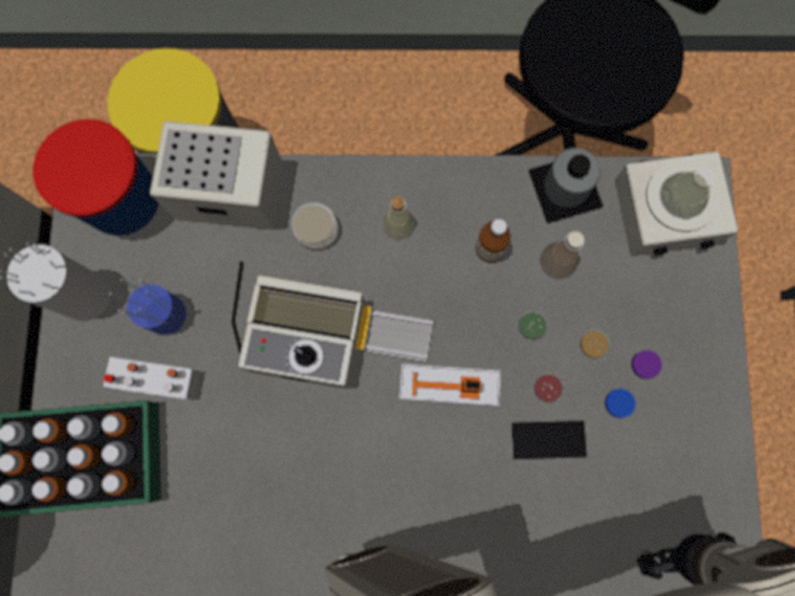

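View pics/scene0.png

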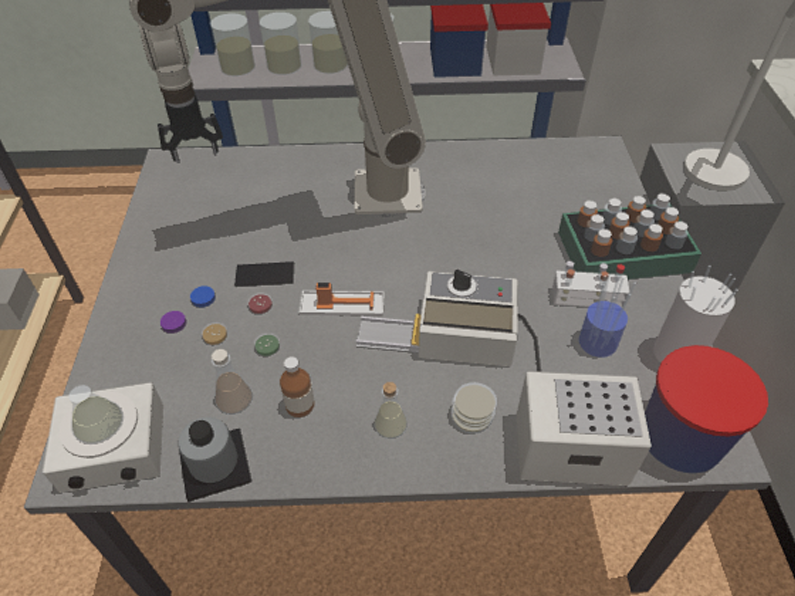

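Emit:
jog_arm:
  deltas:
    - [[30, -20, -12, 0, 0, 0, 85], [40, -29, -12, 0, 0, 0, 85], [40, -29, -10, 0, 0, 0, 85], [40, -29, -10, 0, 0, 0, 85], [40, -29, -10, 0, 0, 0, 85]]

```text
clock: 0.95
eef_pos: [0.2879, -0.2939, 0.2841]
tool_rot: [0.99, 0.141, -0.0, -0.001]
ft_force: [1.3, -0.8, 0.1]
grip_width: 0.0852
```

Emit:
jog_arm:
  deltas:
    - [[40, -29, -8, 0, 0, 0, 85], [40, -29, -8, 0, 0, 0, 85], [40, -29, -8, 0, 0, 0, 85], [40, -29, -8, 0, 0, 0, 85], [40, -29, -8, 0, 0, 0, 85]]

```text
clock: 1.45
eef_pos: [0.4379, -0.098, 0.3264]
tool_rot: [0.99, 0.141, 0.002, 0.001]
ft_force: [0.8, -0.1, 0.3]
grip_width: 0.0848
```

Emit:
jog_arm:
  deltas:
    - [[40, -29, -2, 0, 0, 0, 85], [40, -29, 0, 0, 0, 0, 85], [40, -29, 0, 0, 0, 0, 85], [40, -29, 0, 0, 0, 0, 85], [0, 0, 0, 0, 0, 0, 85]]

```text
clock: 1.95
eef_pos: [0.5623, 0.0653, 0.3291]
tool_rot: [0.99, 0.144, 0.005, 0.002]
ft_force: [-0.8, -0.8, -0.1]
grip_width: 0.0853
```

```bash
python3 - <<'E'
from h import *
T=tcp(); a=camera('wrist'); np.savez('w1.npz',T=T,a=a); save('w1',a,s=1.42)
print(get_obs()['joint_pos'].round(3),T.round(3))
for t,z in[('lamp_dial',.137),('push_stick',.01),('stick_tray',.008),('irradiator',.1)]:
  for d in masks_of(t,'wrist')[:2]:
    ys,xs=np.nonzero(d['pixels']); r=cv2.minAreaRect(np.c_[xs,ys].astype(np.float32))
    print(t,round(d['conf'],2),np.round(d['at']),d['pixels'].sum(),px2w('wrist',d['at'],z,T)[0].round(4), px2w('wrist',cv2.boxPoints(r),z,T)[:,:2].round(3).tolist())
    if t!='irradiator' and d['conf']>.6: np.save('wm_'+t,d['pixels'])
E
```

```text
[ 0.115  0.353  0.412  1.621 -0.004  2.968] [[ 0.958  0.286  0.01   0.562]
 [ 0.286 -0.958 -0.002  0.065]
 [ 0.009  0.005 -1.     0.329]
 [ 0.     0.     0.     1.   ]]
lamp_dial 0.65 [183. 226.] 1125 [0.4872 0.1557 0.137 ] [[0.484, 0.186], [0.52, 0.165], [0.498, 0.13], [0.46, 0.151]]
lamp_dial 0.47 [345. 267.] 831 [ 0.4905 -0.0377  0.137 ] [[0.471, -0.007], [0.511, -0.006], [0.505, -0.11], [0.463, -0.115]]
push_stick 0.58 [348. 266.] 789 [ 0.4383 -0.0903  0.01  ] [[0.41, -0.044], [0.462, -0.042], [0.455, -0.185], [0.401, -0.192]]
push_stick 0.16 [522. 108.] 4051 [ 0.7374 -0.2382  0.01  ] [[0.756, -0.159], [0.788, -0.267], [0.72, -0.308], [0.687, -0.195]]
stick_tray 0.93 [354. 266.] 3275 [ 0.4405 -0.1001  0.008 ] [[0.404, -0.017], [0.48, -0.016], [0.469, -0.229], [0.389, -0.241]]
irradiator 0.57 [192. 172.] 35097 [0.5409 0.1665 0.1   ] [[0.496, 0.377], [0.687, 0.28], [0.583, -0.061], [0.331, -0.002]]
```

View pics/w1.png

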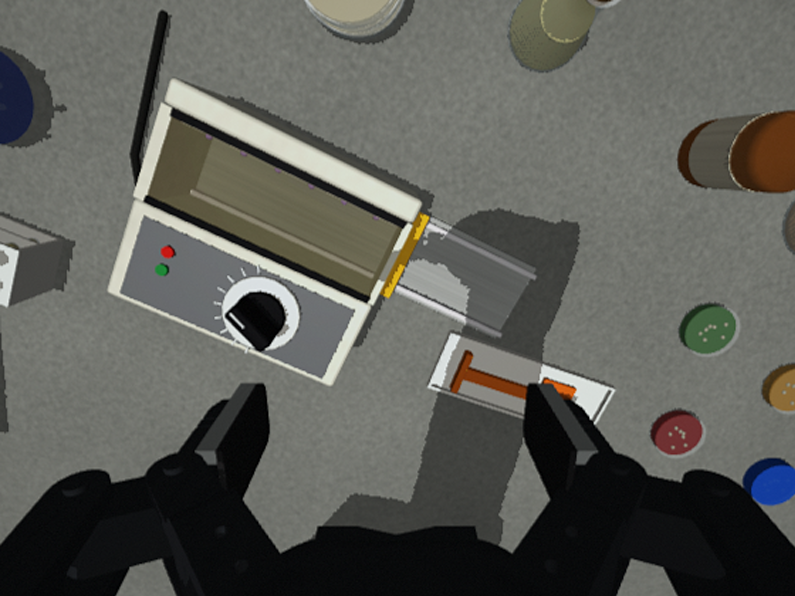

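```bash
python3 - <<'E'
from h import *
from scipy.optimize import least_squares
d=np.load('w1.npz'); T=d['T']; a=d['a']
obs=np.array([(172,80),(421,206),(333,385),(108,291),(535,273),(498,335)])/1.42
loc=np.array([(60,215,100),(60,0,100),(-130,0,100),(-130,215,100),(36.5,-150,16),(-36.5,-150,16)])/1000
def W(p): c,s=np.cos(p[2]),np.sin(p[2]); return loc@np.array([[c,-s,0],[s,c,0],[0,0,1]]).T+[p[0],p[1],0]
r=least_squares(lambda p:(w2px('wrist',W(p),T)-obs).ravel(),[.55,.03,-.05],loss='soft_l1')
print(r.x,(w2px('wrist',W(r.x),T)-obs).round(1).tolist())
# tray
ob2=np.array([(455,333),(614,388),(429,388)])/1.42; X=px2w('wrist',ob2,.011,T); print('tray corners',X.round(4).tolist(), np.linalg.norm(X[0]-X[1]),np.linalg.norm(X[0]-X[2]))
print('blade/bar', px2w('wrist',np.array([(462,371),(545,385)])/1.42,.015,T).round(4).tolist())
b=cv2.resize(a[185:275,130:250],None,fx=5,fy=5,interpolation=cv2.INTER_CUBIC); b=np.clip(b.astype(float)*1.8,0,255).astype(np.uint8); save('dial1',b)
E
```

```text
[ 0.55113695  0.06443029 -0.1598487 ] [[-1.6, -2.8], [2.4, -2.8], [-0.3, 2.9], [-2.3, 1.9], [0.7, 3.3], [2.5, 0.4]]
tray corners [[0.4779, -0.029, 0.011], [0.4652, -0.2277, 0.011], [0.4047, -0.0222, 0.011]] 0.1991907147237054 0.07353122720232484
blade/bar [[0.4377, -0.0505, 0.015], [0.4479, -0.1474, 0.015]]
```

View pics/dial1.png

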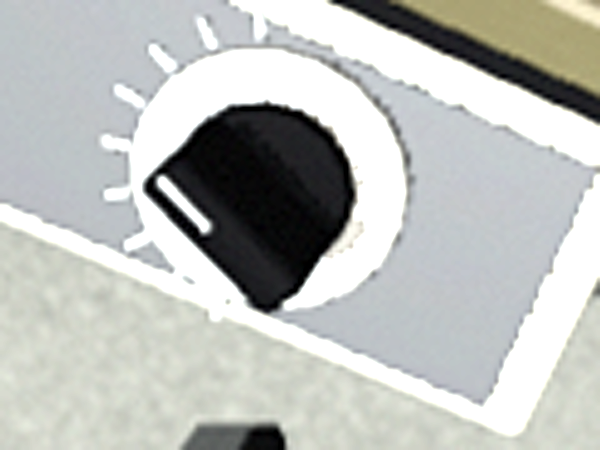

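```bash
python3 - <<'E'
from h import *
d=np.load('w1.npz'); T=d['T']
print('ring centre',px2w('wrist',[130+270/5,185+180/5],.1,T))
print('bar', px2w('wrist',np.array([(150,187),(268,308),(185,205)])/5+[130,185],.144,T))
o=np.array([(172,80),(421,206),(333,385),(108,291)])/1.42; X=px2w('wrist',o,.1,T); print(X.round(4).tolist(),np.linalg.norm(np.roll(X,-1,0)-X,axis=1))
o=np.array([(535,273),(498,335)])/1.42; print(px2w('wrist',o,.016,T).round(4).tolist())
c=px2w('wrist',[184,221],.1,T)[0]; print('tool delta mm',((np.r_[c[:2],.26]-T[:3,3])@T[:3,:3]*1000).round())
# level correction
print('tilt rotvec deg', np.degrees(np.cross(T[:3,2],[0,0,-1])@T[:3,:3]).round(2))
E
```

```text
ring centre [[0.47726556 0.16353376 0.1       ]]
bar [[0.4869399  0.17977962 0.144     ]
 [0.46565603 0.14904371 0.144     ]
 [0.48493669 0.17159726 0.144     ]]
[[0.6423, 0.2651, 0.1], [0.6066, 0.0566, 0.1], [0.4271, 0.0858, 0.1], [0.4603, 0.2949, 0.1]] [0.21147548 0.18180932 0.21169884 0.18445309]
[[0.5678, -0.0866, 0.016], [0.4908, -0.0738, 0.016]]
tool delta mm [ -54. -119.   68.]
tilt rotvec deg [ 0.26 -0.5  -0.  ]
```

Emit:
jog_arm:
  deltas:
    - [[-14, -30, 17, 0.3, -0.5, 0, 50], [-14, -30, 17, 0, 0, 0, 50], [-14, -30, 17, 0, 0, 0, 50], [-14, -30, 17, 0, 0, 0, 50], [0, 0, 0, 0, 0, -8, 50]]

```text
clock: 2.7
eef_pos: [0.4722, 0.1413, 0.2643]
tool_rot: [0.977, 0.213, 0.004, -0.004]
ft_force: [0.7, 0.1, -0.2]
grip_width: 0.0502
```

Emit:
jog_arm:
  deltas:
    - [[0, 0, 0, 0, 0, -8, 50], [0, 0, 0, 0, 0, -8, 50], [0, 0, 0, 0, 0, -8, 50], [0, 0, 0, 0, 0, -7, 50], [0, 0, 0, 0, 0, 0, 50]]

```text
clock: 3.2
eef_pos: [0.4683, 0.1342, 0.2682]
tool_rot: [0.882, 0.472, 0.008, -0.002]
ft_force: [-0.1, -0.3, -0.5]
grip_width: 0.0499
```

```bash
python3 - <<'E'
from h import *
T=tcp(); a=camera('wrist'); np.savez('w2.npz',T=T,a=a)
print(get_obs()['joint_pos'].round(3),T.round(4))
c=w2px('wrist',[.4773,.1635,.137],T)[0].astype(int); print(c)
x0,y0=c-[130,100]; print(x0,y0)
b=a[y0:y0+200,x0:x0+260]; b=np.clip(b.astype(float)*1.8,0,255).astype(np.uint8); save('dial2',b,s=3)
E
```

```text
[0.274 0.191 0.037 1.404 0.007 2.435] [[ 0.5546  0.8321  0.0112  0.4683]
 [ 0.832  -0.5547  0.011   0.1342]
 [ 0.0154  0.0032 -0.9999  0.2682]
 [ 0.      0.      0.      1.    ]]
[269 170]
139 70
```

View pics/dial2.png

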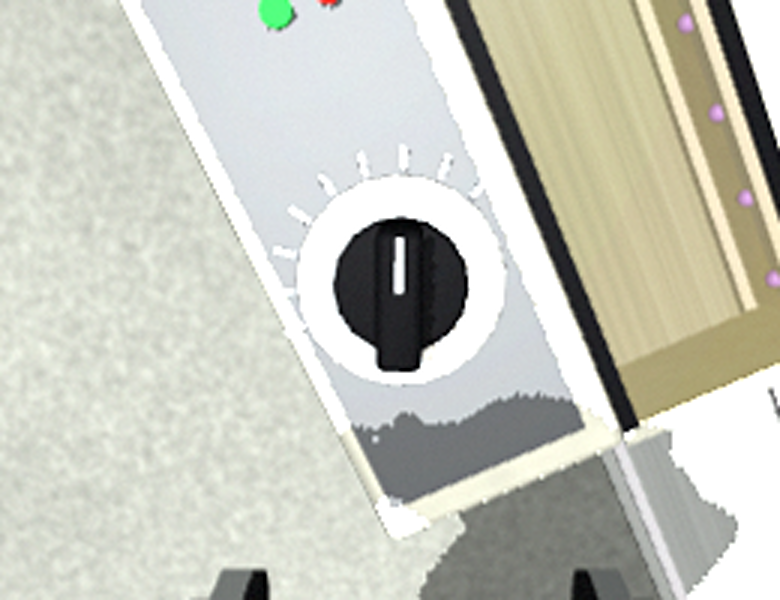

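```bash
python3 - <<'E'
from h import *
T=np.load('w2.npz')['T']
A=px2w('wrist',[272,167.7],.144,T)[0];B=px2w('wrist',[272.3,165],.112,T)[0];C=px2w('wrist',[139+401/3,70+280/3],.1,T)[0]; print(A,B,C)
c=(A[:2]+B[:2]+C[:2])/3; print(((np.r_[c,.122]-T[:3,3])@T[:3,:3]*1000).round(1),np.degrees(np.cross(T[:3,2],[0,0,-1])@T[:3,:3]).round(2))
E
```

```text
[0.48131176 0.16510083 0.144     ] [0.47956626 0.1630188  0.112     ] [0.47957549 0.16274177 0.1       ]
[ 28.8  -6.9 146.7] [ 0.18 -0.88  0.  ]
```

Emit:
jog_arm:
  deltas:
    - [[0, 0, 0, 0.2, -0.9, 0, 40], [31, -6, 0, 0, 0, 0, 40], [0, 0, 30, 0, 0, 0, 40], [0, 0, 40, 0, 0, 0, 40], [0, 0, 30, 0, 0, 0, 40]]

```text
clock: 3.75
eef_pos: [0.4864, 0.163, 0.1732]
tool_rot: [0.886, 0.464, 0.007, 0.002]
ft_force: [-0.8, -0.1, -0.0]
grip_width: 0.0404
```

```bash
cat >> h.py <<'E'
def to(xyz,yaw=None):
    "delta in tool mm for target TCP, yaw delta (deg about tool z), tilt fix"
    T=tcp(); t=np.degrees(np.cross(T[:3,2],[0,0,-1])@T[:3,:3])
    y=np.degrees(np.arctan2(T[1,0],T[0,0])); x=T[:3,0]*[1,1,0];x/=np.linalg.norm(x); L=np.c_[x,np.cross([0,0,-1],x),[0,0,-1]]
    print('pos',T[:3,3].round(4),'yaw',round(y,1),'delta(level)',((np.array(xyz)-T[:3,3])@L*1000).round(1),'tilt',t.round(2), 'turn z',None if yaw is None else round(-((yaw-y+180)%360-180),1),'q',get_obs()['joint_pos'].round(2)[[0,5]], 'f',get_obs()['ft_force'].round(1),'w',round(get_obs()['grip_width']*1000,1))
E
python3 -c "
from h import *
to([.480,.1637,.122])"
```

```text
pos [0.4864 0.163  0.1732] yaw 55.3 delta(level) [-3.1 -5.6 51.2] tilt [ 0.59 -0.6   0.  ] turn z None q [0.32 2.5 ] f [-0.8 -0.1 -0. ] w 40.4
```

Emit:
jog_arm:
  deltas:
    - [[-3, -6, 0, 0.6, -0.6, -1, 40], [0, 0, 25, 0, 0, 0, 40], [0, 0, 20, 0, 0, 0, 40], [0, 0, 8, 0, 0, 0, 40], [0, 0, 0, 0, 0, 0, 40]]

```text
clock: 4.25
eef_pos: [0.4777, 0.1631, 0.1198]
tool_rot: [0.883, 0.47, -0.004, -0.001]
ft_force: [-0.2, -1.0, -0.7]
grip_width: 0.0397
```

```bash
python3 -c "
from h import *
to([.480,.1637,.122])"
```

```text
pos [0.4777 0.1631 0.1198] yaw 56.1 delta(level) [ 1.8  1.6 -2.2] tilt [-0.26  0.36  0.  ] turn z None q [0.33 2.49] f [-0.2 -1.  -0.7] w 39.7
```

Close on the bar and turn anticlockwise (negative about tool z).

Emit:
jog_arm:
  deltas:
    - [[2, 1, -2, -0.3, 0.4, 0, 40], [0, 0, 0, 0, 0, 0, 5], [0, 0, 0, 0, 0, 0, 5], [0, 0, 0, 0, 0, 0, 5], [0, 0, 0, 0, 0, 0, 5]]

```text
clock: 4.75
eef_pos: [0.4819, 0.165, 0.126]
tool_rot: [0.883, 0.47, 0.003, 0.001]
ft_force: [1.8, -0.6, -3.5]
grip_width: 0.0127
```

Emit:
jog_arm:
  deltas:
    - [[0, 0, 0, 0, 0, -8, 5], [0, 0, 0, 0, 0, -8, 5], [0, 0, 0, 0, 0, -8, 5], [0, 0, 0, 0, 0, -8, 5], [0, 0, 0, 0, 0, -8, 5]]

```text
clock: 5.25
eef_pos: [0.4799, 0.1655, 0.126]
tool_rot: [0.659, 0.752, 0.002, -0.0]
ft_force: [-0.5, 1.0, -1.1]
grip_width: 0.0123
```

```bash
python3 -c "
from h import *
to([.480,.1637,.122])"
```

```text
pos [0.4799 0.1655 0.126 ] yaw 97.6 delta(level) [-1.8 -0.2  4. ] tilt [ 0.17 -0.2  -0.  ] turn z None q [0.33 1.77] f [-0.5  1.  -1.1] w 12.3
```

Emit:
jog_arm:
  deltas:
    - [[0, 0, 0, 0, 0, -8, 5], [0, 0, 0, 0, 0, -8, 5], [0, 0, 0, 0, 0, -8, 5], [0, 0, 0, 0, 0, -8, 5], [0, 0, 0, 0, 0, -8, 5]]

```text
clock: 5.75
eef_pos: [0.4781, 0.1646, 0.126]
tool_rot: [0.348, 0.937, 0.001, -0.001]
ft_force: [-0.1, -0.8, -3.1]
grip_width: 0.0123
```

Emit:
jog_arm:
  deltas:
    - [[0, 0, 0, 0, 0, -8, 5], [0, 0, 0, 0, 0, -8, 5], [0, 0, 0, 0, 0, -8, 5], [0, 0, 0, 0, 0, -5, 5], [0, 0, 0, 0, 0, -5, 5]]

```text
clock: 6.25
eef_pos: [0.4774, 0.1631, 0.126]
tool_rot: [0.048, 0.999, -0.0, -0.001]
ft_force: [-0.4, 1.1, -1.8]
grip_width: 0.0126
```

```bash
python3 -c "
from h import *
to([.480,.1637,.122]);print(get_obs()['ft_torque'])"
```

```text
pos [0.4774 0.1631 0.126 ] yaw 174.5 delta(level) [-2.6  0.9  4. ] tilt [-0.04 -0.17  0.  ] turn z None q [0.33 0.43] f [-0.4  1.1 -1.8] w 12.6
[ 0.2032151   0.05242909 -1.66476633]
```

Emit:
jog_arm:
  deltas:
    - [[0, 0, 0, 0, 0, 0, 45], [0, 0, 0, 0, 0, 0, 45], [0, 0, 0, 0, 0, 0, 45], [0, 0, -40, 0, 0, 0, 45], [0, 0, -50, 0, 0, 0, 45]]

```text
clock: 6.75
eef_pos: [0.4732, 0.1617, 0.2121]
tool_rot: [0.05, 0.999, -0.003, -0.008]
ft_force: [0.8, 0.4, 0.2]
grip_width: 0.0451
```

Emit:
jog_arm:
  deltas:
    - [[0, -40, -40, 0, 0, 2, 85], [0, -50, -15, 0, 0, 2, 85], [0, -50, 0, 0, 0, 0, 85], [0, -50, 0, 0, 0, 0, 85], [0, -10, 0, 0, 0, 0, 85]]

```text
clock: 7.25
eef_pos: [0.4498, -0.0325, 0.275]
tool_rot: [0.084, 0.996, -0.001, 0.002]
ft_force: [-0.8, 0.9, -0.4]
grip_width: 0.085
```

Emit:
jog_arm:
  deltas:
    - [[0, 0, 0, 0, 0, 0, 85]]

```text
clock: 7.35
eef_pos: [0.4496, -0.0338, 0.2756]
tool_rot: [0.086, 0.996, -0.001, 0.002]
ft_force: [1.1, 0.3, 0.6]
grip_width: 0.085
```

```bash
python3 - <<'E'
from h import *
T=tcp(); a=camera('wrist'); np.savez('w3.npz',T=T,a=a); save('w3',np.clip(a*1.3,0,255).astype(np.uint8),s=1.42)
to([.47,-.34,.28],170.5)
E
```

```text
pos [ 0.4497 -0.0332  0.2755] yaw 170.2 delta(level) [ -72.4 -298.8   -4.5] tilt [-0.14  0.28  0.  ] turn z -0.3 q [-0.07  0.1 ] f [ 0.1 -0.4 -0.7] w 84.9
```

View pics/w3.png

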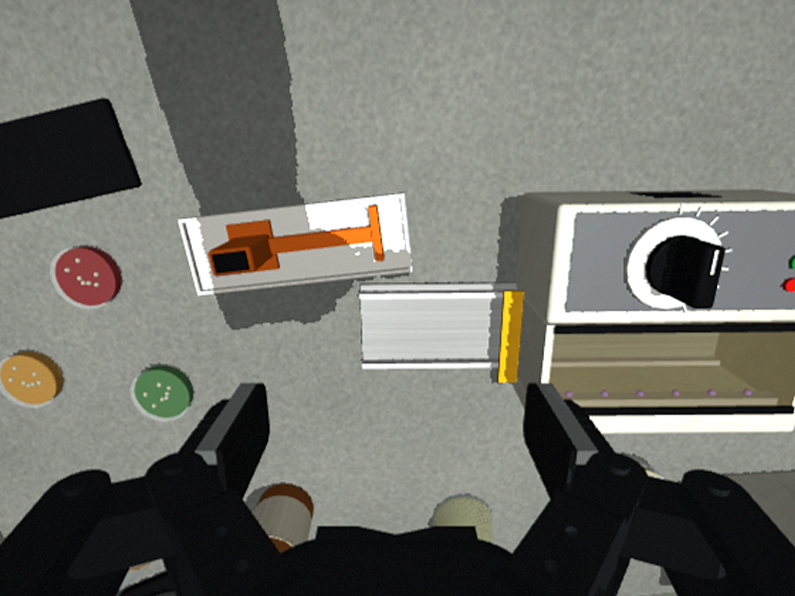

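```bash
python3 - <<'E'
from h import *
T=np.load('w3.npz')['T']
def p(l,z): return px2w('wrist',np.array(l)/1.42,z,T)[:,:2].round(4).tolist()
print('fence outer/inner at end', p([(361,284),(361,293),(361,361),(362,368)],.016))
print('fence inner near port', p([(496,292),(496,361)],.016))
print('visor outer edge', p([(507,292),(499,381)],.034))
print('housing front corners', p([(559,205),(546,430)],.1))
print('tray',p([(180,219),(405,194),(411,272),(200,294)],.011))
print('blade top front',p([(374,206),(384,260)],.018)); print('handle top',p([(232,261)],.066))
print('handle corners',p([(211,252),(246,248),(249,270),(214,274)],.066))
print('dishes',p([(86,274),(30,377),(163,390)],.015))
camera('top')
for t in['dish_amber','dish_red','dish_green']:
  for d in masks_of(t,'wrist')[:2]:
    ys,xs=np.nonzero(d['pixels']); (c,_,_)=cv2.minAreaRect(np.c_[xs,ys].astype(np.float32)); print(t,round(d['conf'],2),(np.array(c)*1.42).round(),px2w('wrist',c,.0075,T)[0].round(4))
  for d in masks_of(t,'top')[:3]:
    ys,xs=np.nonzero(d['pixels']); (c,_,_)=cv2.minAreaRect(np.c_[xs,ys].astype(np.float32)); print(t,'top',round(d['conf'],2),px2w('top',c,.0075)[0].round(4))
E
```

```text
fence outer/inner at end [[0.4802, -0.0727], [0.4889, -0.0744], [0.5583, -0.0884], [0.566, -0.0889]]
fence inner near port [[0.5099, 0.051], [0.5814, 0.0436]]
visor outer edge [[0.5053, 0.0576], [0.5936, 0.0414]]
housing front corners [[0.4246, 0.0863], [0.6072, 0.0647]]
tray [[0.3932, -0.2227], [0.4066, -0.0183], [0.4782, -0.0247], [0.4648, -0.2269]]
blade top front [[0.4114, -0.047], [0.4609, -0.0471]]
handle top [[0.4296, -0.1647]]
handle corners [[0.4195, -0.1792], [0.4212, -0.1507], [0.4392, -0.1533], [0.4375, -0.1823]]
dishes [[0.4267, -0.3236], [0.5187, -0.4211], [0.556, -0.2937]]
dish_amber 0.75 [ 32. 377.] [ 0.5218 -0.4266  0.0075]
dish_amber top 0.67 [ 0.4817 -0.5377  0.0075]
dish_amber top 0.27 [ 0.433  -0.1469  0.0075]
dish_red 0.76 [ 86. 274.] [ 0.428  -0.3291  0.0075]
dish_red top 0.85 [ 0.4299 -0.3297  0.0075]
dish_red top 0.77 [ 0.4    -0.4775  0.0075]
dish_red top 0.18 [ 0.4324 -0.1653  0.0075]
dish_green 0.84 [163. 391.] [ 0.5604 -0.2992  0.0075]
dish_green top 0.89 [ 0.5621 -0.2998  0.0075]
```

Emit:
jog_arm:
  deltas:
    - [[-26, -40, 16, 0, 0, 0, 85], [-26, -40, 16, 0, 0, 0, 85], [-26, -40, 16, 0, 0, 0, 85], [-26, -40, 16, 0, 0, 0, 85], [-26, -40, 16, 0, 0, 0, 85]]

```text
clock: 8.25
eef_pos: [0.5522, -0.2443, 0.1974]
tool_rot: [0.073, 0.997, -0.0, 0.005]
ft_force: [0.7, 0.6, 0.1]
grip_width: 0.0845
```

Emit:
jog_arm:
  deltas:
    - [[-22, -40, 16, 0, 0, 0, 85], [0, 0, 0, 0, 0, 0, 85]]

```text
clock: 8.45
eef_pos: [0.5695, -0.2917, 0.1746]
tool_rot: [0.074, 0.997, 0.0, 0.002]
ft_force: [-0.8, 0.9, -0.2]
grip_width: 0.0848
```

```bash
cat >> h.py <<'E'
def dishes(names=('dish_amber','dish_red','dish_green')):
    T=tcp(); a=camera('wrist'); np.savez('last.npz',T=T,a=a)
    for t in names:
        for d in masks_of(t,'wrist')[:3]:
            ys,xs=np.nonzero(d['pixels']); (c,s,_)=cv2.minAreaRect(np.c_[xs,ys].astype(np.float32))
            print(t,round(d['conf'],2),np.round(c),np.round(s),px2w('wrist',c,.0075,T)[0].round(4),a[d['pixels']].mean(0).round())
E
python3 - <<'E'
from h import *
dishes(); to([.560,-.299,0],170.5)
T=np.load('w3.npz')['T']; print(px2w('wrist',np.array([(285,505),(462,505)])/1.42,0,T))
E
```

```text
dish_amber 0.72 [ 25. 139.] [51. 64.] [ 0.4822 -0.5244  0.0075] [ 85.  34. 116.]
dish_amber 0.59 [134. 165.] [65. 64.] [ 0.5221 -0.4291  0.0075] [145. 119.  74.]
dish_red 0.97 [212.  43.] [78. 70.] [ 0.4281 -0.3293  0.0075] [124.  71.  70.]
dish_red 0.71 [41. 37.] [74. 82.] [ 0.4012 -0.4761  0.0075] [ 22.  61. 153.]
pos [ 0.5698 -0.2868  0.181 ] yaw 171.8 delta(level) [  8.  -13.5 181. ] tilt [ 0.05  0.63 -0.  ] turn z 1.3 q [-0.47 -0.32] f [-0.3  0.5  0.3] w 84.9
[[ 0.7318745  -0.21460169  0.        ]
 [ 0.76714325 -0.01192782  0.        ]]
```

Emit:
jog_arm:
  deltas:
    - [[8, -13, 0, 0, 0.6, 1, 85], [0, 0, 35, 0, 0, 0, 85], [0, 0, 35, 0, 0, 0, 85], [0, 0, 35, 0, 0, 0, 85], [0, 0, 0, 0, 0, 0, 85]]

```text
clock: 9.15
eef_pos: [0.5619, -0.2968, 0.0847]
tool_rot: [0.078, 0.997, -0.003, 0.007]
ft_force: [-0.2, 0.3, -0.1]
grip_width: 0.0849
```

```bash
python3 - <<'E'
from h import *
dishes(['dish_green','dish_red']); to([.560,-.299,0],170.5)
E
```

```text
dish_green 0.79 [276. 221.] [81. 82.] [ 0.5617 -0.2991  0.0075] [ 85. 115.  83.]
dish_red 0.76 [192.  41.] [ 82. 104.] [ 0.4359 -0.3316  0.0075] [127.  71.  70.]
dish_red 0.61 [ 4. 32.] [55.  8.] [ 0.4129 -0.4453  0.0075] [10. 25. 62.]
pos [ 0.5667 -0.2994  0.0912] yaw 171.0 delta(level) [ 6.7 -0.7 91.2] tilt [-0.55  1.48  0.  ] turn z 0.5 q [-0.49 -0.33] f [0.4 0.2 0.6] w 85.2
```

Emit:
jog_arm:
  deltas:
    - [[5, 0, 0, -0.5, 1.4, 0, 85], [0, 0, 35, 0, 0, 0, 85], [0, 0, 35, 0, 0, 0, 85], [0, 0, 10, 0, 0, 0, 85], [0, 0, 0, 0, 0, 0, 85]]

```text
clock: 9.8
eef_pos: [0.5727, -0.3042, 0.0274]
tool_rot: [0.078, 0.997, -0.006, 0.014]
ft_force: [-0.6, -0.5, -0.1]
grip_width: 0.0848
```

```bash
python3 - <<'E'
from h import *
to([.561,-.299,0],170.5)
E
```

```text
pos [ 0.5727 -0.3042  0.0274] yaw 171.1 delta(level) [12.3  3.3 27.4] tilt [-0.61  1.62  0.  ] turn z 0.6 q [-0.49 -0.33] f [-0.6 -0.5 -0.1] w 84.8
```

Emit:
jog_arm:
  deltas:
    - [[12, 3, 0, -0.6, 1.6, 0, 85], [0, 0, 0, 0, 0, 0, 85], [0, 0, 10, 0, 0, 0, 85], [0, 0, 10, 0, 0, 0, 85], [0, 0, 0, 0, 0, 0, 85]]

```text
clock: 10.3
eef_pos: [0.5676, -0.3025, 0.0155]
tool_rot: [0.078, 0.997, -0.003, 0.007]
ft_force: [0.1, 0.6, 0.0]
grip_width: 0.0852
```

```bash
python3 - <<'E'
from h import *
to([.561,-.299,0],170.5)
E
```

```text
pos [ 0.5676 -0.3025  0.0155] yaw 171.1 delta(level) [ 7.1  2.4 15.5] tilt [-0.32  0.88 -0.  ] turn z 0.6 q [-0.49 -0.33] f [0.1 0.6 0. ] w 85.2
```

Emit:
jog_arm:
  deltas:
    - [[7, 2, 0, -0.3, 0.9, 0, 85], [3, 1, 5, -0.1, 0.4, 0, 85], [0, 0, 8, 0, 0.2, 0, 85], [0, 0, 5, 0, 0, 0, 85], [0, 0, 0, 0, 0, 0, 85]]

```text
clock: 10.8
eef_pos: [0.557, -0.2973, -0.0048]
tool_rot: [0.078, 0.997, 0.002, -0.007]
ft_force: [0.4, 0.3, -0.4]
grip_width: 0.0854
```

```bash
python3 - <<'E'
from h import *
to([.561,-.299,0],170.5)
E
```

```text
pos [ 0.557  -0.2973 -0.0048] yaw 171.1 delta(level) [-4.3 -1.1 -4.8] tilt [ 0.13 -0.8  -0.  ] turn z 0.6 q [-0.49 -0.33] f [ 0.4  0.3 -0.4] w 85.4
```

Emit:
jog_arm:
  deltas:
    - [[-3, -1, -4, 0.1, -0.5, 0, 85], [0, 0, 0, 0, 0, 0, 50], [0, 0, 0, 0, 0, 0, 50], [0, 0, 0, 0, 0, 0, 50], [0, 0, 0, 0, 0, 0, 50]]

```text
clock: 11.3
eef_pos: [0.5608, -0.2993, 0.0005]
tool_rot: [0.078, 0.997, 0.0, -0.001]
ft_force: [0.2, 0.2, -0.5]
grip_width: 0.0572
```

```bash
python3 - <<'E'
from h import *
to([.561,-.299,0],170.5)
E
```

```text
pos [ 5.608e-01 -2.993e-01  5.000e-04] yaw 171.1 delta(level) [-0.1  0.3  0.5] tilt [-0.01 -0.16 -0.  ] turn z 0.6 q [-0.49 -0.33] f [ 0.2  0.2 -0.5] w 57.2
```

Emit:
jog_arm:
  deltas:
    - [[0, 0, -30, 0, 0, 0, 50], [0, 0, -30, 0, 0, 0, 50], [0, 0, -10, 0, 0, 0, 50], [10, 40, 0, 0, 0, 0, 50], [10, 40, 0, 0, 0, 0, 50]]

```text
clock: 11.8
eef_pos: [0.5536, -0.2204, 0.0709]
tool_rot: [0.082, 0.997, -0.0, -0.001]
ft_force: [1.1, 0.0, -0.9]
grip_width: 0.0574
```

Emit:
jog_arm:
  deltas:
    - [[10, 40, 0, 0, 0, 0, 50], [10, 40, 0, 0, 0, 0, 50], [10, 40, 0, 0, 0, 0, 50], [10, 30, 0, 0, 0, 0, 50], [0, 0, 0, 0, 0, 0, 50]]

```text
clock: 12.3
eef_pos: [0.5355, -0.0564, 0.068]
tool_rot: [0.08, 0.997, 0.0, -0.002]
ft_force: [0.1, -0.9, -0.7]
grip_width: 0.0577
```

```bash
python3 - <<'E'
from h import *
to([.536,-.008,.07],170.3)
E
```

```text
pos [ 0.5355 -0.0564  0.068 ] yaw 170.8 delta(level) [ 7.3 47.8 -2. ] tilt [ 0.03 -0.26  0.  ] turn z 0.5 q [-0.11  0.06] f [ 0.1 -0.9 -0.7] w 57.7
```

Emit:
jog_arm:
  deltas:
    - [[4, 25, 0, 0, 0, 0.5, 50], [4, 20, 0, 0, 0, 0, 50], [0, 3, 0, 0, 0, 0, 50], [0, 0, 0, 0, 0, 0, 50], [0, 0, 0, 0, 0, 0, 50]]

```text
clock: 12.8
eef_pos: [0.535, -0.0079, 0.0659]
tool_rot: [0.085, 0.996, -0.001, -0.003]
ft_force: [0.1, -0.5, -0.4]
grip_width: 0.0572
```

```bash
python3 - <<'E'
from h import *
dishes(['dish_green']); to([.536,-.008,.07],170.3)
d=np.load('last.npz'); save('w4',np.clip(d['a']*1.4,0,255).astype(np.uint8),crop=(100,60,500,360),s=2)
E
```

```text
dish_green 0.85 [278. 285.] [125. 124.] [ 0.5756 -0.0152  0.0075] [ 89. 118.  86.]
pos [ 0.5351 -0.0081  0.066 ] yaw 170.2 delta(level) [-0.9  0.3 -4. ] tilt [-0.11 -0.32 -0.  ] turn z -0.1 q [-0.01  0.16] f [-0.1  0.2 -0.1] w 57.5
```

View pics/w4.png

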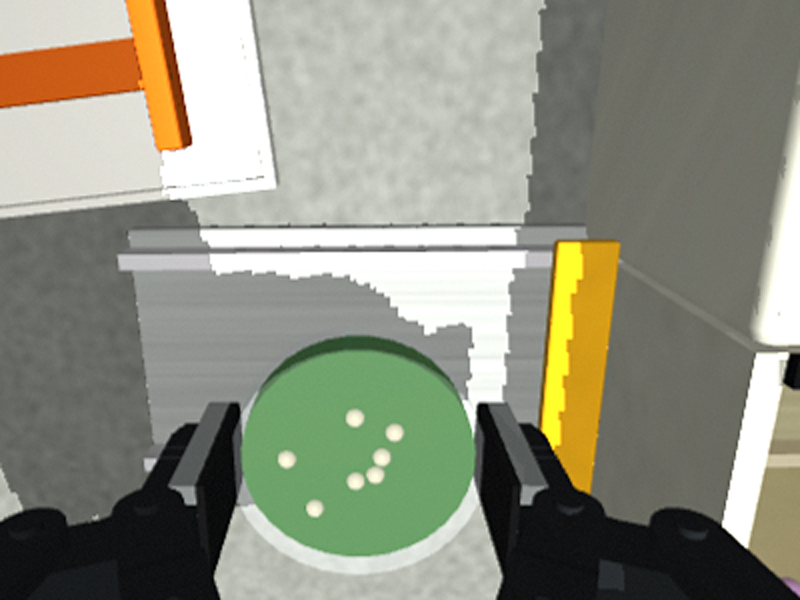

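```bash
python3 - <<'E'
from h import *
T=np.load('last.npz')['T']
p=lambda l,z:px2w('wrist',np.array(l)/2+[100,60],z,T)
f=p([(130,270),(550,270),(148,457)],.016); print(f.round(4))
g=p([(120,254),(555,254)],.016); print(g.round(4))
print('dish top',p([(358,446)],.081), 'mid',px2w('wrist',[278,285],.0735,T))
# plate outer edge z=.006
print('plate edge -x',p([(132,230),(580,227)],.006).round(4))
print('blade, tray corner',p([(168,150)],.018),p([(275,187)],.011))
E
```

```text
[[ 0.4948 -0.0741  0.016 ]
 [ 0.5173  0.0571  0.016 ]
 [ 0.5612 -0.0867  0.016 ]]
[[ 0.4892 -0.0757  0.016 ]
 [ 0.5124  0.059   0.016 ]]
dish top [[ 0.53135575 -0.00696384  0.081     ]] mid [[ 0.53674184 -0.00839437  0.0735    ]]
plate edge -x [[ 0.4838 -0.0738  0.006 ]
 [ 0.5076  0.0705  0.006 ]]
blade, tray corner [[ 0.46081459 -0.05193116  0.018     ]] [[ 0.47756344 -0.02405417  0.011     ]]
```

Emit:
jog_arm:
  deltas:
    - [[-5, 0, 0, 0, -0.3, 0, 50], [0, 0, 18, 0, 0, 0, 50], [0, 0, 15, 0, 0, 0, 50], [0, 0, 3, 0, 0, 0, 50], [0, 0, 0, 0, 0, 0, 50]]

```text
clock: 13.4
eef_pos: [0.543, -0.0129, 0.03]
tool_rot: [0.088, 0.996, -0.001, 0.002]
ft_force: [-0.0, 0.6, -0.3]
grip_width: 0.0576
```

```bash
python3 - <<'E'
from h import *
dishes(['dish_green']); to([.5405,-.008,.0075],170.3)
d=np.load('last.npz'); T=d['T']; a=d['a'].copy(); z=T[2,3]
# overlay predicted dish top outline and bottom if centred at TCP
for r,zz,c in((.03,z+.0145,(255,0,0)),(.03,z,(255,255,0))):
  th=np.linspace(0,6.28,100); P=np.c_[T[0,3]+r*np.cos(th),T[1,3]+r*np.sin(th),0*th+zz]
  for u in w2px('wrist',P,T): a[int(u[1]) if 0<=u[1]<420 else 0,int(u[0])]=c
save('w5',np.clip(a*1.3,0,255).astype(np.uint8),crop=(150,120,420,320),s=2.9)
E
```

```text
dish_green 0.62 [278. 284.] [123. 124.] [ 0.5625 -0.0168  0.0075] [ 83. 111.  81.]
pos [ 0.5433 -0.0128  0.0306] yaw 169.9 delta(level) [ 3.6  4.2 23.1] tilt [-0.11  0.32  0.  ] turn z -0.4 q [-0.02  0.15] f [-0.4  0.4 -0.6] w 57.2
```

View pics/w5.png

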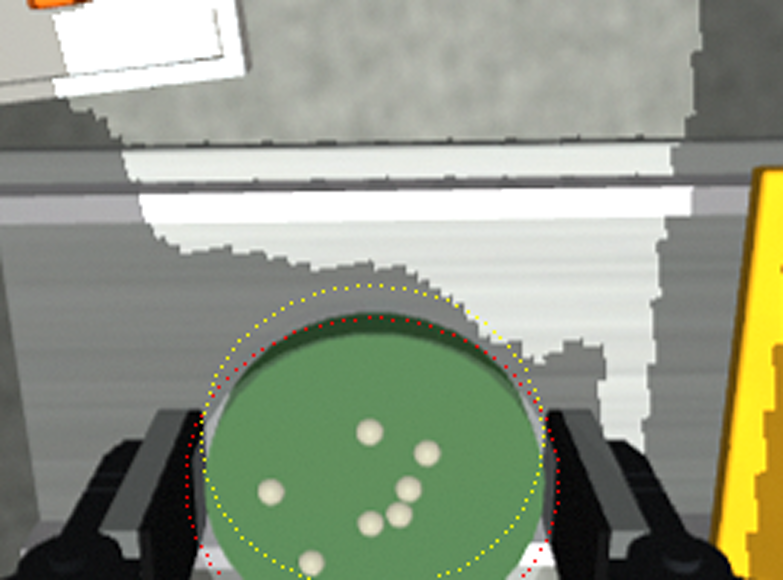

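```bash
python3 - <<'E'
from h import *
T=np.load('last.npz')['T']
p=lambda l,z:px2w('wrist',np.array(l)/2.9+[150,120],z,T)[0]
n=np.array([np.cos(.17),-np.sin(.17),0])
f=p([(375,219)],.016)
for z in(.030,.032,.034): print(z,(p([(375,313)],z)-f)@n*1000)
for z in(.034,.036,.038,.040): print('agar top',z,(p([(375,333)],z)-f)@n*1000,'side', (p([(207,470)],z)-p([(543,470)],z)).round(4))
E
```

```text
0.03 12.414751718016664
0.032 11.62966220729654
0.034 10.844572696576417
agar top 0.034 14.36007938268437 side [-0.0102 -0.0571  0.    ]
agar top 0.036 13.524216860900916 side [-0.01   -0.0563  0.    ]
agar top 0.038 12.688354339117462 side [-0.0099 -0.0555  0.    ]
agar top 0.04 11.852491817334007 side [-0.0097 -0.0546  0.    ]
```

Emit:
jog_arm:
  deltas:
    - [[5, 0, 0, 0, 0, -0.4, 50], [3, 0, 0, 0, 0, 0, 50], [0, 0, 0, 0, 0, 0, 50], [0, 0, 0, 0, 0, 0, 50]]

```text
clock: 13.9
eef_pos: [0.5361, -0.0114, 0.0328]
tool_rot: [0.084, 0.996, -0.001, 0.005]
ft_force: [-0.5, -0.2, -0.0]
grip_width: 0.0575
```

```bash
python3 - <<'E'
from h import *
dishes(['dish_green']); to([.538,-.012,.0075],170.3)
E
```

```text
dish_green 0.81 [278. 284.] [124. 125.] [ 0.5572 -0.015   0.0075] [ 85. 113.  82.]
pos [ 0.5361 -0.0114  0.0327] yaw 170.4 delta(level) [-1.9 -0.3 25.2] tilt [-0.08  0.52  0.  ] turn z 0.1 q [-0.02  0.15] f [-0.8  0.1 -0.2] w 57.7
```

Emit:
jog_arm:
  deltas:
    - [[-2, 0, 6, 0, 0.5, 0, 50], [0, 0, 7, 0, 0, 0, 50], [0, 0, 5, 0, 0, 0, 50], [0, 0, 0, 0, 0, 0, 50]]

```text
clock: 14.4
eef_pos: [0.5386, -0.0117, 0.0129]
tool_rot: [0.084, 0.996, -0.001, -0.0]
ft_force: [-0.3, 0.1, -0.8]
grip_width: 0.0577
```

```bash
python3 - <<'E'
from h import *
to([.538,-.012,.0075],170.3)
E
```

```text
pos [ 0.5386 -0.0117  0.0129] yaw 170.4 delta(level) [ 0.6 -0.4  5.4] tilt [-0.08 -0.02  0.  ] turn z 0.1 q [-0.02  0.15] f [-0.3  0.1 -0.8] w 57.7
```

Emit:
jog_arm:
  deltas:
    - [[0, 0, 4, 0, 0, 0, 50], [0, 0, 2, 0, 0, 0, 50], [0, 0, 0, 0, 0, 0, 66], [0, 0, 0, 0, 0, 0, 66], [0, 0, 0, 0, 0, 0, 66]]

```text
clock: 14.9
eef_pos: [0.5383, -0.0117, 0.0059]
tool_rot: [0.084, 0.996, -0.001, -0.001]
ft_force: [-0.1, 1.2, -0.3]
grip_width: 0.066
```

Emit:
jog_arm:
  deltas:
    - [[0, 0, -20, 0, 0, 0, 66], [0, 0, -30, 0, 0, 0, 66], [0, 0, -30, 0, 0, 0, 66], [0, 0, 0, 0, 0, 0, 66]]

```text
clock: 15.3
eef_pos: [0.5379, -0.0116, 0.0882]
tool_rot: [0.084, 0.996, -0.001, -0.002]
ft_force: [1.5, -0.1, 0.7]
grip_width: 0.0659
```

```bash
python3 - <<'E'
from h import *
dishes(['dish_green']); to([.538,-.012,.0075],170.3)
d=np.load('last.npz'); save('w6',np.clip(d['a']*1.3,0,255).astype(np.uint8),crop=(80,60,500,330),s=1.9)
E
```

```text
dish_green 0.68 [278. 226.] [82. 83.] [ 0.542  -0.0125  0.0075] [ 88. 117.  86.]
pos [ 0.5353 -0.0116  0.0847] yaw 170.4 delta(level) [-2.8  0.  77.2] tilt [-0.16 -0.52  0.  ] turn z 0.1 q [-0.02  0.15] f [-0.6  0.8 -0.9] w 66.0
```

View pics/w6.png

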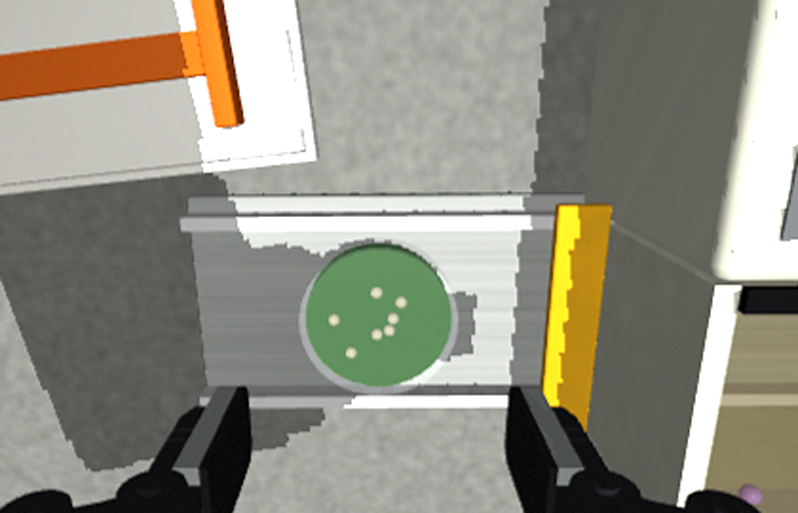

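Emit:
jog_arm:
  deltas:
    - [[0, -20, -40, 0, -0.5, 0, 85], [8, -45, -15, 0, 0, 0, 85], [8, -45, 0, 0, 0, 0, 85], [8, -45, 0, 0, 0, 0, 85], [8, -45, 0, 0, 0, 0, 85]]

```text
clock: 15.9
eef_pos: [0.4684, -0.2035, 0.136]
tool_rot: [0.077, 0.997, -0.001, -0.005]
ft_force: [0.9, 0.2, 0.5]
grip_width: 0.0849
```

Emit:
jog_arm:
  deltas:
    - [[8, -45, 0, 0, 0, 0, 85], [8, -45, 0, 0, 0, 0, 85], [4, -30, 0, 0, 0, 0, 85], [0, 0, 0, 0, 0, 0, 85], [0, 0, 0, 0, 0, 0, 85]]

```text
clock: 16.4
eef_pos: [0.4217, -0.3263, 0.1293]
tool_rot: [0.082, 0.997, 0.002, -0.01]
ft_force: [-0.4, 0.3, -0.0]
grip_width: 0.0849
```

```bash
python3 - <<'E'
from h import *
dishes(['dish_red','dish_amber']); to([.429,-.3295,.09],170.3)
E
```

```text
dish_red 0.75 [277. 216.] [68. 68.] [ 0.4296 -0.3288  0.0075] [146.  85.  83.]
dish_red 0.64 [106. 210.] [74. 69.] [ 0.3988 -0.4768  0.0075] [ 29.  79. 192.]
dish_amber 0.85 [202. 323.] [41. 61.] [ 0.5267 -0.4208  0.0075] [167. 137.  85.]
dish_amber 0.71 [ 74. 299.] [65. 66.] [ 0.4801 -0.5355  0.0075] [106.  45. 143.]
pos [ 0.4228 -0.3252  0.13  ] yaw 170.8 delta(level) [-6.9 -3.3 40. ] tilt [ 0.06 -1.05 -0.  ] turn z 0.5 q [-0.65 -0.49] f [ 0.2 -0.2 -0.2] w 85.3
```

Emit:
jog_arm:
  deltas:
    - [[-7, -3, 0, 0, -1, 0.5, 85], [-2, -1, 0, 0, -0.3, 0, 85], [0, 0, 35, 0, 0, 0, 85], [0, 0, 35, 0, 0, 0, 85], [0, 0, 25, 0, 0, 0, 85]]

```text
clock: 17.05
eef_pos: [0.4403, -0.3303, 0.0382]
tool_rot: [0.081, 0.997, -0.003, 0.01]
ft_force: [-0.2, 0.0, -0.1]
grip_width: 0.0849
```

Emit:
jog_arm:
  deltas:
    - [[0, 0, 10, 0, 0, 0, 85], [0, 0, 0, 0, 0, 0, 85], [0, 0, 0, 0, 0, 0, 85]]

```text
clock: 17.35
eef_pos: [0.4397, -0.3275, 0.0253]
tool_rot: [0.079, 0.997, -0.002, 0.008]
ft_force: [0.8, -0.1, 0.6]
grip_width: 0.0851
```

```bash
python3 - <<'E'
from h import *
to([.4295,-.329,0],170.3)
E
```

```text
pos [ 0.4397 -0.3275  0.0253] yaw 170.9 delta(level) [ 9.9 -3.1 25.3] tilt [-0.13  0.9   0.  ] turn z 0.6 q [-0.64 -0.48] f [ 0.8 -0.1  0.6] w 85.1
```

Emit:
jog_arm:
  deltas:
    - [[9, -3, 0, 0, 0.8, 0, 85], [3, 0, 5, 0, 0.3, 0, 85], [2, 0, 8, 0, 0.1, 0, 85], [1, 0, 7, 0, 0, 0, 85], [0, 0, 0, 0, 0, 0, 85]]

```text
clock: 17.85
eef_pos: [0.4258, -0.3305, 0.0081]
tool_rot: [0.079, 0.997, -0.003, -0.0]
ft_force: [-0.4, 0.2, -0.8]
grip_width: 0.0849
```

```bash
python3 - <<'E'
from h import *
to([.4295,-.329,0],170.3)
E
```

```text
pos [ 0.4258 -0.3305  0.0081] yaw 170.9 delta(level) [-3.4  2.   8.1] tilt [-0.36  0.03  0.  ] turn z 0.6 q [-0.66 -0.5 ] f [-0.4  0.2 -0.8] w 84.9
```

Emit:
jog_arm:
  deltas:
    - [[-3, 2, 6, -0.3, 0, 0, 85], [0, 0, 2, 0, 0, 0, 85], [0, 0, 0, 0, 0, 0, 50], [0, 0, 0, 0, 0, 0, 50], [0, 0, 0, 0, 0, 0, 50]]

```text
clock: 18.35
eef_pos: [0.4299, -0.3292, -0.0004]
tool_rot: [0.079, 0.997, -0.0, 0.001]
ft_force: [-0.7, 0.4, 3.0]
grip_width: 0.0575
```

Emit:
jog_arm:
  deltas:
    - [[0, 0, 0, 0, 0, 0, 50]]

```text
clock: 18.45
eef_pos: [0.43, -0.3292, -0.0002]
tool_rot: [0.079, 0.997, -0.001, 0.001]
ft_force: [0.2, -0.4, -0.3]
grip_width: 0.0576
```

```bash
python3 - <<'E'
from h import *
to([.4295,-.329,0],170.3)
dishes(['dish_red'])
E
```

```text
pos [ 4.300e-01 -3.292e-01 -2.000e-04] yaw 170.9 delta(level) [ 0.5  0.1 -0.2] tilt [-0.06  0.08  0.  ] turn z 0.6 q [-0.65 -0.49] f [ 0.2 -0.4 -0.3] w 57.6
dish_red 0.76 [278. 282.] [123. 125.] [ 0.4303 -0.3292  0.0075] [194. 117. 116.]
dish_red 0.55 [ 21. 272.] [ 43. 109.] [ 0.4047 -0.4505  0.0075] [ 28.  74. 161.]
```

Emit:
jog_arm:
  deltas:
    - [[0, 0, -30, 0, 0, 0, 50], [0, 0, -30, 0, 0, 0, 50], [-9, 40, -5, 0, 0, 0, 50], [-9, 40, 0, 0, 0, 0, 50], [-9, 40, 0, 0, 0, 0, 50]]

```text
clock: 19.05
eef_pos: [0.4752, -0.2167, 0.0661]
tool_rot: [0.085, 0.996, -0.001, 0.0]
ft_force: [1.2, -0.7, -0.9]
grip_width: 0.0576
```

Emit:
jog_arm:
  deltas:
    - [[-9, 40, 0, 0, 0, 0, 50], [-9, 40, 0, 0, 0, 0, 50], [-6, 30, 0, 0, 0, 0, 50], [0, 0, 0, 0, 0, 0, 50], [0, 0, 0, 0, 0, 0, 50]]

```text
clock: 19.55
eef_pos: [0.5201, -0.1033, 0.0661]
tool_rot: [0.081, 0.997, -0.0, 0.001]
ft_force: [-0.6, -0.5, -0.8]
grip_width: 0.0578
```

```bash
python3 - <<'E'
from h import *
to([.5243,-.0953,.008],170.3)
dishes(['dish_red','dish_green'])
E
```

```text
pos [ 0.5201 -0.1033  0.0661] yaw 170.7 delta(level) [-2.8  8.6 58.1] tilt [ 0.    0.13 -0.  ] turn z 0.4 q [-0.2  -0.03] f [-0.6 -0.5 -0.8] w 57.8
dish_red 0.73 [279. 282.] [123. 124.] [ 0.5598 -0.1095  0.0075] [120.  68.  67.]
dish_green 0.98 [419. 240.] [91. 97.] [ 0.5424 -0.0083  0.0075] [ 86. 113.  84.]
```

Emit:
jog_arm:
  deltas:
    - [[-2, 6, 10, 0, 0, 0.4, 50], [1, 1, 12, 0, 0, 0, 50], [1, 0, 12, 0, 0, 0, 50], [1, 0, 10, 0, 0, 0, 50], [0, 0, 0, 0, 0, 0, 50]]

```text
clock: 20.2
eef_pos: [0.5181, -0.1007, 0.0174]
tool_rot: [0.09, 0.996, -0.0, 0.0]
ft_force: [0.1, 0.4, -0.8]
grip_width: 0.0572
```

```bash
python3 - <<'E'
from h import *
to([.5248,-.0943,.008],170.3)
E
```

```text
pos [ 0.5181 -0.1007  0.0174] yaw 169.7 delta(level) [-5.5  7.5  9.4] tilt [-0.01  0.01  0.  ] turn z -0.6 q [-0.19 -0.01] f [ 0.1  0.4 -0.8] w 57.2
```

Emit:
jog_arm:
  deltas:
    - [[-5, 0, 4, 0, 0, -0.6, 50], [-2, 3, 4, 0, 0, 0, 50], [0, 2, 1, 0, 0, 0, 50], [0, 0, 0, 0, 0, 0, 50]]

```text
clock: 20.6
eef_pos: [0.5268, -0.0973, 0.0074]
tool_rot: [0.085, 0.996, -0.0, 0.0]
ft_force: [-0.2, -0.8, -0.5]
grip_width: 0.0576
```

```bash
python3 - <<'E'
from h import *
to([.5304,-.0603,.008],170.3)
E
```

```text
pos [ 0.5268 -0.0973  0.0074] yaw 170.2 delta(level) [ 2.7 37.  -0.6] tilt [-0.01  0.02  0.  ] turn z -0.1 q [-0.18 -0.01] f [-0.2 -0.8 -0.5] w 57.6
```

Emit:
jog_arm:
  deltas:
    - [[1, 8, 0, 0, 0, 0, 50], [1, 8, 0, 0, 0, 0, 50], [1, 8, 0, 0, 0, 0, 50], [0, 8, 0, 0, 0, 0, 50], [0, 0, 0, 0, 0, 0, 50]]

```text
clock: 21.1
eef_pos: [0.5303, -0.0618, 0.0086]
tool_rot: [0.084, 0.996, 0.0, 0.001]
ft_force: [0.7, -0.5, -0.3]
grip_width: 0.0573
```

```bash
python3 - <<'E'
from h import *
to([.5304,-.0603,.008],170.3)
dishes(['dish_red','dish_green'])
E
```

```text
pos [ 0.5303 -0.0618  0.0086] yaw 170.3 delta(level) [0.1 1.4 0.6] tilt [0.01 0.15 0.  ] turn z 0.0 q [-0.12  0.05] f [ 0.7 -0.5 -0.3] w 57.3
dish_red 0.71 [278. 282.] [123. 125.] [ 0.5358 -0.0627  0.0075] [113.  64.  63.]
dish_green 0.75 [431. 272.] [128. 104.] [0.5431 0.0153 0.0075] [ 75. 102.  73.]
dish_green 0.54 [394. 271.] [280. 329.] [ 0.5393 -0.0029  0.0075] [129. 123. 106.]
```

Emit:
jog_arm:
  deltas:
    - [[0, 0, 2, 0, 0, 0, 50], [0, 0, 0, 0, 0, 0, 66], [0, 0, 0, 0, 0, 0, 66], [0, 0, 0, 0, 0, 0, 66], [0, 0, -15, 0, 0, 0, 66]]

```text
clock: 21.75
eef_pos: [0.5282, -0.0639, 0.0197]
tool_rot: [0.086, 0.996, -0.0, -0.001]
ft_force: [0.3, 0.5, -0.1]
grip_width: 0.0661
```

Emit:
jog_arm:
  deltas:
    - [[0, 0, -25, 0, 0, 0, 66], [0, 0, -30, 0, 0, 0, 66], [0, 0, -30, 0, 0, 0, 66], [0, -30, -40, 0, 0, 0, 66], [0, 0, 0, 0, 0, 0, 66]]

```text
clock: 22.25
eef_pos: [0.5234, -0.0942, 0.1493]
tool_rot: [0.086, 0.996, -0.001, -0.001]
ft_force: [1.2, 0.4, 0.4]
grip_width: 0.0657
```

```bash
python3 - <<'E'
from h import *
dishes()
to([.431,-.166,.12],86)
d=np.load('last.npz'); save('w7',np.clip(d['a']*1.3,0,255).astype(np.uint8),s=1.42)
E
```

```text
dish_red 0.75 [313. 202.] [64. 66.] [ 0.5325 -0.0628  0.0075] [123.  72.  71.]
dish_green 0.57 [395. 201.] [68. 65.] [0.5448 0.0129 0.0075] [ 81. 107.  78.]
dish_green 0.23 [313. 202.] [66. 66.] [ 0.5322 -0.063   0.0075] [122.  72.  71.]
pos [ 0.519  -0.0909  0.1424] yaw 170.3 delta(level) [ 74.1 -88.8  22.4] tilt [ 0.01 -0.86 -0.  ] turn z 84.3 q [-0.17 -0.  ] f [-0.1  0.8 -0.9] w 65.8
```

View pics/w7.png

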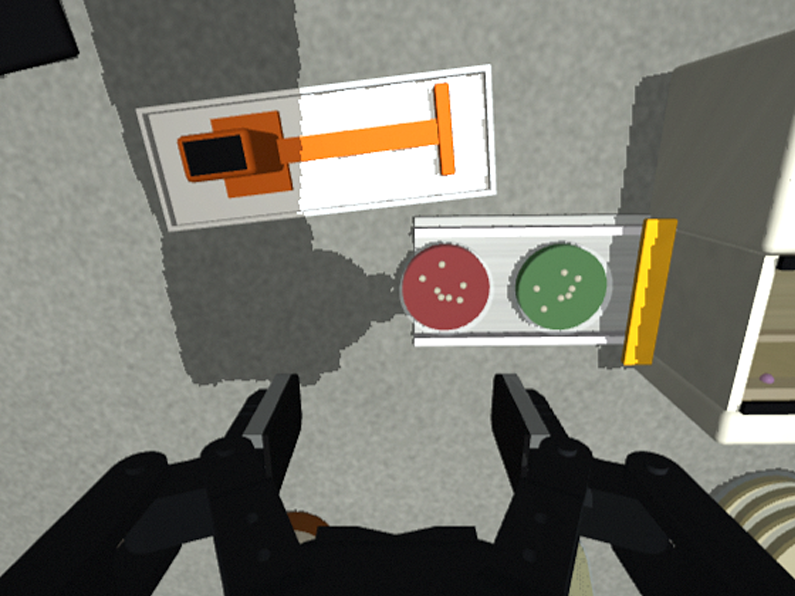

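Emit:
jog_arm:
  deltas:
    - [[0, 0, -10, 0, -0.8, 8.5, 60], [0, 0, 0, 0, 0, 8.5, 60], [0, 0, 0, 0, 0, 8.5, 60], [0, 0, 0, 0, 0, 8.5, 60], [0, 0, 0, 0, 0, 8.5, 60]]

```text
clock: 22.95
eef_pos: [0.5136, -0.0875, 0.1436]
tool_rot: [0.445, 0.895, -0.003, -0.009]
ft_force: [0.2, -0.3, -0.3]
grip_width: 0.0601
```

Emit:
jog_arm:
  deltas:
    - [[0, 0, 0, 0, 0, 8.5, 60], [0, 0, 0, 0, 0, 8.5, 60], [0, 0, 0, 0, 0, 8.5, 60], [0, 0, 0, 0, 0, 8.5, 60], [0, 0, 0, 0, 0, 8, 60]]

```text
clock: 23.45
eef_pos: [0.5075, -0.0835, 0.1337]
tool_rot: [0.74, 0.672, -0.012, -0.015]
ft_force: [0.1, 0.8, 0.3]
grip_width: 0.06
```

```bash
python3 - <<'E'
from h import *
T=np.load('last.npz')['T']
p=lambda l,z:px2w('wrist',np.array(l)/1.42,z,T)[:,:2].round(4)
h=p([(179,137),(247,129),(250,174),(183,181)],.066); print('handle top',h.tolist(),h.mean(0))
b=p([(449,84),(455,174)],.018); print('blade front',b.tolist(),b.mean(0))
s=p([(211,119),(279,111),(293,189),(228,197)],.009); print('sole',s.tolist(),s.mean(0))
t=p([(137,108),(491,66),(495,194),(169,231)],.011); print('tray',t.tolist(),t.mean(0))
t=p([(415,227),(415,346)],.016);print(t)
v=b.mean(0)-s.mean(0); print('yaw',np.degrees(np.arctan2(-v[0],v[1])),np.linalg.norm(v))
to([.431,-.166,.12],86)
E
```

```text
handle top [[0.4191, -0.1818], [0.4213, -0.1489], [0.4414, -0.1531], [0.4389, -0.1864]] [ 0.430175 -0.16755 ]
blade front [[0.413, -0.0459], [0.4615, -0.049]] [ 0.43725 -0.04745]
sole [[0.4064, -0.1854], [0.409, -0.1449], [0.4537, -0.1475], [0.4515, -0.1884]] [ 0.43015 -0.16655]
tray [[0.3935, -0.2253], [0.4071, -0.0204], [0.4779, -0.0256], [0.4653, -0.2303]] [ 0.43595 -0.1254 ]
[[ 0.4887 -0.0773]
 [ 0.5675 -0.09  ]]
yaw -3.4115798819903955 0.11931144119488289
pos [ 0.5075 -0.0835  0.1337] yaw 84.5 delta(level) [-89.5 -68.1  13.7] tilt [-2.14 -0.13 -0.  ] turn z -1.5 q [-0.16  1.5 ] f [0.1 0.8 0.3] w 60.0
```

Emit:
jog_arm:
  deltas:
    - [[-20, -15, 0, -2, 0, -1.5, 60], [-30, -22, 0, -0.5, 0, -0.5, 60], [-30, -22, 0, 0, 0, 0, 60], [-10, -8, 0, 0, 0, 0, 60], [0, 0, 0, 0, 0, 0, 60]]

```text
clock: 23.95
eef_pos: [0.4279, -0.1655, 0.1248]
tool_rot: [0.727, 0.687, 0.0, -0.006]
ft_force: [0.2, 0.2, -0.4]
grip_width: 0.0599
```

```bash
python3 - <<'E'
from h import *
to([.430,-.167,.032],86.6)
E
```

```text
pos [ 0.4279 -0.1655  0.1248] yaw 86.8 delta(level) [-1.4  2.2 92.8] tilt [-0.46 -0.45 -0.  ] turn z 0.2 q [-0.37  1.25] f [ 0.2  0.2 -0.4] w 59.9
```

Emit:
jog_arm:
  deltas:
    - [[-1, 2, 15, -0.5, -0.4, 0, 60], [0, -1, 25, 0, 0, 0, 60], [0, -1, 25, 0, 0, 0, 60], [0, -2, 15, 0, 0, 0, 60], [0, 0, 0, 0, 0, 0, 60]]

```text
clock: 24.45
eef_pos: [0.4297, -0.1616, 0.0403]
tool_rot: [0.725, 0.689, 0.002, -0.001]
ft_force: [-0.7, 0.2, -0.2]
grip_width: 0.0601
```

```bash
python3 - <<'E'
from h import *
to([.430,-.167,.032],86.6)
E
```

```text
pos [ 0.4297 -0.1616  0.0403] yaw 87.0 delta(level) [-5.3  0.5  8.3] tilt [ 0.11 -0.25  0.  ] turn z 0.4 q [-0.36  1.26] f [-0.7  0.2 -0.2] w 60.1
```

Emit:
jog_arm:
  deltas:
    - [[-5, 0, 5, 0, -0.2, 0.4, 60], [-1, 0, 4, 0, 0, 0, 60], [0, 0, 0, 0, 0, 0, 10], [0, 0, 0, 0, 0, 0, 10], [0, 0, 0, 0, 0, 0, 10]]

```text
clock: 24.95
eef_pos: [0.433, -0.1672, 0.0323]
tool_rot: [0.727, 0.687, 0.002, 0.002]
ft_force: [-0.2, -0.3, -1.3]
grip_width: 0.021
```

Emit:
jog_arm:
  deltas:
    - [[0, 0, 0, 0, 0, 0, 10], [0, 0, 0, 0, 0, 0, 10]]

```text
clock: 25.15
eef_pos: [0.4334, -0.1674, 0.0329]
tool_rot: [0.727, 0.687, 0.002, 0.003]
ft_force: [-0.1, 0.9, -1.7]
grip_width: 0.0212
```

```bash
python3 - <<'E'
from h import *
to([.430,-.167,.032],86.6)
E
```

```text
pos [ 0.4334 -0.1674  0.0329] yaw 86.8 delta(level) [ 0.2 -3.4  0.9] tilt [0.39 0.01 0.  ] turn z 0.2 q [-0.37  1.26] f [-0.1  0.9 -1.7] w 21.2
```

Emit:
jog_arm:
  deltas:
    - [[0, 0, -25, 0, 0, 0, 10], [0, 0, -25, 0, 0, 0, 10], [-20, 24, 0, 0, 0, 2, 10], [-20, 24, 0, 0, 0, 2, 10], [-14, 22, 0, 0, 0, 2, 10]]

```text
clock: 25.65
eef_pos: [0.4952, -0.2264, 0.0847]
tool_rot: [0.762, 0.647, 0.001, -0.0]
ft_force: [0.5, 0.0, -1.4]
grip_width: 0.0216
```

Emit:
jog_arm:
  deltas:
    - [[0, 0, 0, 0, 0, 0.6, 10], [0, 0, 0, 0, 0, 0, 10]]

```text
clock: 25.85
eef_pos: [0.4975, -0.2286, 0.0845]
tool_rot: [0.767, 0.642, 0.002, 0.001]
ft_force: [-0.3, 0.0, -2.4]
grip_width: 0.021
```

```bash
python3 - <<'E'
from h import *
to([.5017,-.2253,.036],80.2)
E
```

```text
pos [ 0.4975 -0.2286  0.0845] yaw 79.9 delta(level) [ 4.   3.5 48.5] tilt [ 0.21 -0.08 -0.  ] turn z -0.3 q [-0.43  1.31] f [-0.3  0.  -2.4] w 21.0
```

Emit:
jog_arm:
  deltas:
    - [[0, 3, 12, 0, 0, -0.3, 10], [0, 0, 14, 0, 0, 0, 10], [0, 0, 12, 0, 0, 0, 10], [0, 0, 6, 0, 0, 0, 10], [0, 0, 0, 0, 0, 0, 10]]

```text
clock: 26.35
eef_pos: [0.4968, -0.226, 0.0358]
tool_rot: [0.764, 0.645, 0.001, -0.002]
ft_force: [-0.4, 0.2, -0.5]
grip_width: 0.0215
```

```bash
python3 - <<'E'
from h import *
to([.5017,-.2253,.036],80.2)
T=tcp(); a=camera('wrist'); np.savez('w8.npz',T=T,a=a); save('w8',np.clip(a*1.4,0,255).astype(np.uint8),s=1.42)
E
```

```text
pos [ 0.4968 -0.226   0.0358] yaw 80.4 delta(level) [ 1.5  4.7 -0.2] tilt [-0.11 -0.19  0.  ] turn z 0.2 q [-0.43  1.31] f [-0.4  0.2 -0.5] w 21.5
```

View pics/w8.png

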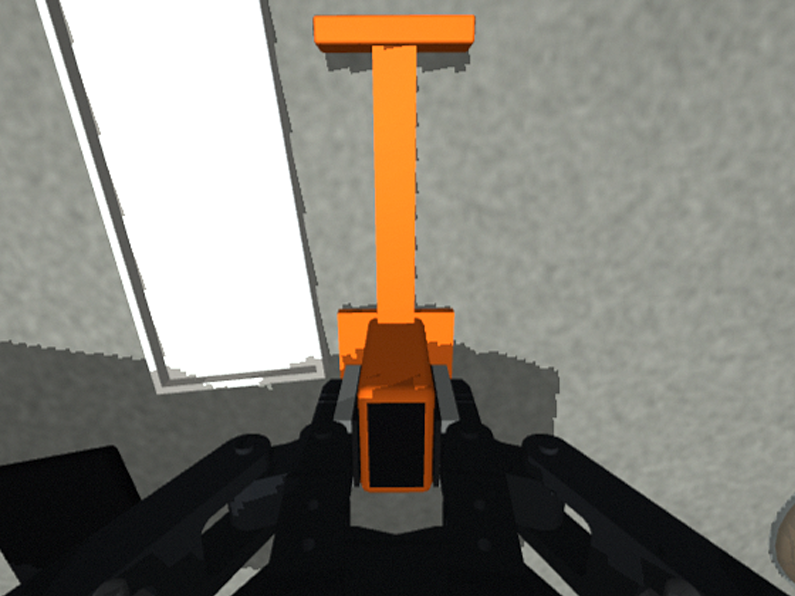

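Emit:
jog_arm:
  deltas:
    - [[0, 5, -2, 0, 0, 0.2, 10], [6, 1, -1, 0, 0, 0, 10], [12, 0, 0, 0, 0, 0, 10], [12, 0, 0, 0, 0, 0, 10], [0, 0, 0, 0, 0, 0, 10]]

```text
clock: 26.9
eef_pos: [0.5106, -0.1954, 0.0416]
tool_rot: [0.765, 0.644, 0.002, -0.0]
ft_force: [-0.4, -0.3, -0.8]
grip_width: 0.0211
```

```bash
cat >> h.py <<'E'
def loc(p,o=(0.5385,-0.012),oy=-81.5):
    d=np.array(p[:2])-o; e=np.array([.17,.9855]); n=np.array([.9855,-.17]); return round(d@n*1000,1),round(d@e*1000+oy,1)
E
python3 - <<'E'
from h import *
to([.5337,-.0401,.037],80.2); print('local x,y',loc(tcp()[:3,3]))
E
```

```text
pos [ 0.5106 -0.1954  0.0416] yaw 80.2 delta(level) [157.   -3.7   4.6] tilt [ 0.14 -0.17  0.  ] turn z -0.0 q [-0.37  1.37] f [-0.4 -0.3 -0.8] w 21.1
local x,y (np.float64(3.7), np.float64(-267.0))
```

Emit:
jog_arm:
  deltas:
    - [[4, -3, 2, 0, 0, 0, 10], [10, -1, 2, 0, 0, 0, 10], [12, 0, 1, 0, 0, 0, 10], [12, 0, 0, 0, 0, 0, 10], [12, 0, 0, 0, 0, 0, 10]]

```text
clock: 27.4
eef_pos: [0.5153, -0.1424, 0.0367]
tool_rot: [0.765, 0.644, 0.002, 0.001]
ft_force: [-0.4, -0.8, -1.6]
grip_width: 0.0212
```

```bash

python3 - <<'E'
from h import *
to([.5337,-.0401,.037],80.2); print('local x,y',loc(tcp()[:3,3]))
T=tcp(); a=camera('wrist'); np.savez('w9.npz',T=T,a=a); save('w9',np.clip(a*1.4,0,255).astype(np.uint8),crop=(80,0,480,300),s=2)
E
```

```text
pos [ 0.5153 -0.1424  0.0367] yaw 80.1 delta(level) [103.9   0.5  -0.3] tilt [ 0.19 -0.1  -0.  ] turn z -0.1 q [-0.27  1.47] f [-0.4 -0.8 -1.6] w 21.2
local x,y (np.float64(-0.7), np.float64(-213.9))
```

View pics/w9.png

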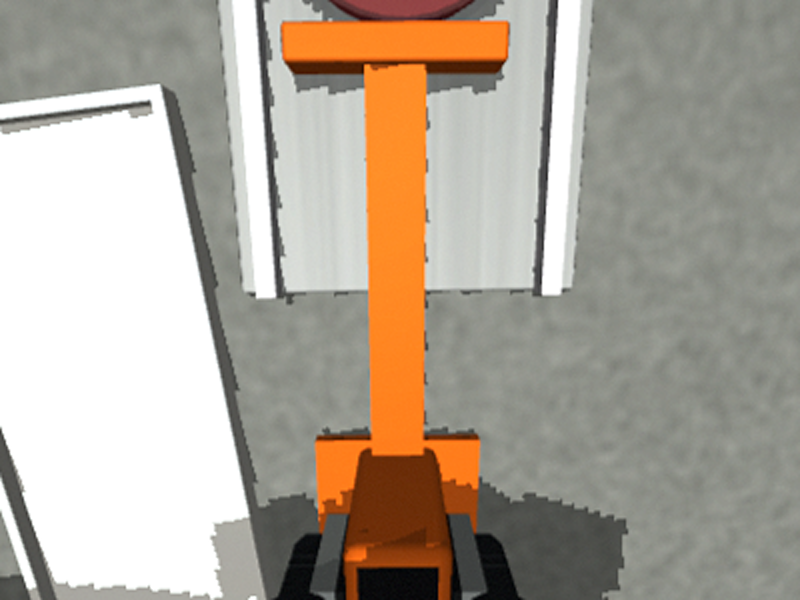

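Emit:
jog_arm:
  deltas:
    - [[10, 1, 0, 0, 0, 0, 10], [12, 1, 0, 0, 0, 0, 10], [12, 0, 0, 0, 0, 0, 10], [12, 0, 0, 0, 0, 0, 10], [12, 0, 0, 0, 0, 0, 10]]

```text
clock: 27.95
eef_pos: [0.5283, -0.0789, 0.0367]
tool_rot: [0.765, 0.644, 0.002, -0.0]
ft_force: [-0.6, -0.4, -0.4]
grip_width: 0.0213
```

```bash

python3 - <<'E'
from h import *
to([.5347,-.0401,.037],80.2); print('local x,y',loc(tcp()[:3,3]))
E
```

```text
pos [ 0.5283 -0.0789  0.0367] yaw 80.2 delta(level) [39.3 -0.3 -0.3] tilt [ 0.16 -0.2   0.  ] turn z 0.0 q [-0.15  1.59] f [-0.6 -0.4 -0.4] w 21.3
local x,y (np.float64(1.3), np.float64(-149.2))
```

Emit:
jog_arm:
  deltas:
    - [[10, 0, 0, 0, 0, 0, 10], [10, 0, 0, 0, 0, 0, 10], [10, 0, 0, 0, 0, 0, 10], [8, 0, 0, 0, 0, 0, 10], [0, 0, 0, 0, 0, 0, 10]]

```text
clock: 28.45
eef_pos: [0.5355, -0.036, 0.0368]
tool_rot: [0.764, 0.645, 0.002, -0.0]
ft_force: [-0.3, -0.3, -1.0]
grip_width: 0.0213
```

```bash

python3 - <<'E'
from h import *
to([.5017,-.2253,.085],80.2); print('local x,y',loc(tcp()[:3,3]))
a=camera('wrist')
print(np.round([d['conf'] for d in masks_of('dish_amber','wrist')],2))
E
```

```text
pos [ 0.5355 -0.036   0.0368] yaw 80.4 delta(level) [-192.3   -1.7  -48.2] tilt [ 0.15 -0.22  0.  ] turn z 0.2 q [-0.07  1.67] f [-0.3 -0.3 -1. ] w 21.3
local x,y (np.float64(1.1), np.float64(-105.6))
[]
```

Emit:
jog_arm:
  deltas:
    - [[-15, 0, -1, 0, 0, 0, 10], [-30, 0, 0, 0, 0, 0, 10], [-30, 0, 0, 0, 0, 0, 10], [-15, 0, -10, 0, 0, 0, 10], [0, 0, -30, 0, 0, 0, 10]]

```text
clock: 29.05
eef_pos: [0.5148, -0.133, 0.0745]
tool_rot: [0.765, 0.644, -0.001, -0.003]
ft_force: [-0.2, 0.2, -0.5]
grip_width: 0.0214
```

Emit:
jog_arm:
  deltas:
    - [[-5, -5, -15, 0, 0, 0, 10], [-18, -25, 0, 0, 0, -2, 10], [-18, -25, 0, 0, 0, -2, 10], [-16, -23, 0, 0, 0, -2, 10], [0, 0, 0, 0, 0, -0.5, 10]]

```text
clock: 29.55
eef_pos: [0.4277, -0.1889, 0.095]
tool_rot: [0.729, 0.685, 0.0, 0.002]
ft_force: [0.1, 0.5, -1.7]
grip_width: 0.0216
```

```bash

python3 - <<'E'
from h import *
to([.4334,-.1674,.034],86.8)
E
```

```text
pos [ 0.4277 -0.1889  0.095 ] yaw 86.4 delta(level) [21.8  4.3 61. ] tilt [ 0.19  0.17 -0.  ] turn z -0.4 q [-0.41  1.22] f [ 0.1  0.5 -1.7] w 21.6
```

Emit:
jog_arm:
  deltas:
    - [[18, 4, 0, 0, 0, -0.4, 10], [4, 1, 5, 0, 0, 0, 10], [0, -1, 15, 0, 0, 0, 10], [0, -1, 15, 0, 0, 0, 10], [0, 0, 0, 0, 0, 0, 10]]

```text
clock: 30.05
eef_pos: [0.4332, -0.1719, 0.0598]
tool_rot: [0.729, 0.685, 0.0, 0.005]
ft_force: [0.1, 0.1, -1.3]
grip_width: 0.0211
```

```bash

python3 - <<'E'
from h import *
to([.4334,-.1674,.034],86.8)
E
```

```text
pos [ 0.4332 -0.1719  0.0598] yaw 86.4 delta(level) [ 4.5 -0.1 25.8] tilt [0.47 0.37 0.  ] turn z -0.4 q [-0.38  1.26] f [ 0.1  0.1 -1.3] w 21.1
```

Emit:
jog_arm:
  deltas:
    - [[4, 0, 6, 0.2, 0.2, -0.4, 10], [1, 0, 8, 0, 0, 0, 10], [0, 0, 7, 0, 0, 0, 10], [0, 0, 5, 0, 0, 0, 10], [0, 0, 0, 0, 0, 0, 10]]

```text
clock: 30.55
eef_pos: [0.4356, -0.1677, 0.0326]
tool_rot: [0.726, 0.687, 0.001, 0.004]
ft_force: [0.0, 0.1, -1.1]
grip_width: 0.0211
```

```bash

python3 - <<'E'
from h import *
to([.4334,-.1674,.034],86.8)
E
```

```text
pos [ 0.4356 -0.1677  0.0326] yaw 86.8 delta(level) [ 0.2 -2.2 -1.4] tilt [ 0.39  0.21 -0.  ] turn z 0.0 q [-0.37  1.26] f [ 0.   0.1 -1.1] w 21.1
```

Emit:
jog_arm:
  deltas:
    - [[0, 0, 0, 0, 0, 0, 60], [0, 0, 0, 0, 0, 0, 60], [0, 0, -30, 0, 0, 0, 60], [0, 0, -40, 0, 0, 0, 60], [0, 0, -25, 0, 0, -5, 85]]

```text
clock: 31.05
eef_pos: [0.4324, -0.1664, 0.1277]
tool_rot: [0.695, 0.719, -0.001, 0.0]
ft_force: [0.8, -0.2, -0.9]
grip_width: 0.073
```

Emit:
jog_arm:
  deltas:
    - [[0, 0, 0, 0, 0, -8.5, 85], [0, 0, 0, 0, 0, -8.5, 85], [0, 0, 0, 0, 0, -8.5, 85], [0, 0, 0, 0, 0, -8.5, 85], [0, 0, 0, 0, 0, -8.5, 85]]

```text
clock: 31.55
eef_pos: [0.4374, -0.1685, 0.1364]
tool_rot: [0.381, 0.924, -0.001, 0.008]
ft_force: [0.3, 0.2, -0.2]
grip_width: 0.085
```

Emit:
jog_arm:
  deltas:
    - [[0, 0, 0, 0, 0, -8.5, 85], [0, 0, 0, 0, 0, -8.5, 85], [0, 0, 0, 0, 0, -8.5, 85], [0, 0, 0, 0, 0, -8.5, 85], [0, 0, 0, 0, 0, -3, 85]]

```text
clock: 32.05
eef_pos: [0.4385, -0.1691, 0.1393]
tool_rot: [0.063, 0.998, -0.004, 0.01]
ft_force: [-0.6, -0.6, 0.2]
grip_width: 0.0852
```

```bash

python3 - <<'E'
from h import *
dishes()
to([.522,-.428,.13],170.3)
d=np.load('last.npz'); 
for t in['push_stick','stick_tray']:
  for m in masks_of(t,'wrist')[:1]: print(t,m['conf'],m['at'],px2w('wrist',m['at'],.01,d['T']))
E
```

```text
dish_amber 0.73 [ 43. 278.] [64. 65.] [ 0.4911 -0.4133  0.0075] [130. 108.  69.]
pos [ 0.4385 -0.1691  0.1391] yaw 172.5 delta(level) [-116.8 -245.7    9.1] tilt [-0.41  1.2  -0.  ] turn z 2.2 q [-0.37 -0.24] f [ 0.3 -0.2 -0.2] w 85.1
push_stick 0.66 [302.6, 188.2] [[ 0.43094338 -0.14752117  0.01      ]]
stick_tray 0.75 [301.6, 189.9] [[ 0.43238504 -0.14856164  0.01      ]]
```

Emit:
jog_arm:
  deltas:
    - [[-14, -40, 0, -0.4, 1.2, 1, 85], [-14, -40, 0, 0, 0, 1, 85], [-14, -40, 0, 0, 0, 0, 85], [-14, -40, 0, 0, 0, 0, 85], [-14, -40, 0, 0, 0, 0, 85]]

```text
clock: 32.85
eef_pos: [0.477, -0.3779, 0.1387]
tool_rot: [0.08, 0.997, 0.002, -0.002]
ft_force: [0.2, 0.8, -0.1]
grip_width: 0.0847
```

Emit:
jog_arm:
  deltas:
    - [[-12, -35, 0, 0, 0, 0, 85], [0, 0, 0, 0, 0, 0, 85], [0, 0, 0, 0, 0, 0, 85]]

```text
clock: 33.15
eef_pos: [0.483, -0.4216, 0.1363]
tool_rot: [0.084, 0.996, 0.001, -0.002]
ft_force: [-1.0, 0.6, 0.2]
grip_width: 0.0848
```

```bash

python3 - <<'E'
from h import *
dishes(['dish_amber'])
to([.491,-.413,0],170.3)
E
```

```text
dish_amber 0.97 [290. 211.] [66. 67.] [ 0.4924 -0.4128  0.0075] [151. 124.  76.]
dish_amber 0.76 [155. 220.] [69. 68.] [ 0.48   -0.5354  0.0075] [ 97.  40. 132.]
pos [ 0.4829 -0.4206  0.1366] yaw 170.4 delta(level) [ -6.7   8.8 136.6] tilt [ 0.13 -0.2  -0.  ] turn z 0.1 q [-0.72 -0.55] f [-0.6  0.3  0.1] w 84.9
```

Emit:
jog_arm:
  deltas:
    - [[-7, 8, 10, 0, -0.2, 0, 85], [1, 1, 20, 0, 0, 0, 85], [1, 0, 25, 0, 0.2, 0, 85], [1, 0, 25, 0, 0.2, 0, 85], [1, 0, 20, 0, 0.2, 0, 85]]

```text
clock: 33.75
eef_pos: [0.493, -0.4045, 0.0379]
tool_rot: [0.079, 0.997, -0.0, -0.001]
ft_force: [1.5, -0.3, -0.4]
grip_width: 0.0849
```

Emit:
jog_arm:
  deltas:
    - [[1, 0, 8, 0, 0.2, 0, 85], [0, 0, 0, 0, 0, 0, 85]]

```text
clock: 33.95
eef_pos: [0.4907, -0.3987, 0.0259]
tool_rot: [0.077, 0.997, 0.003, -0.006]
ft_force: [0.0, -0.2, 0.4]
grip_width: 0.0854
```

```bash

python3 - <<'E'
from h import *
dishes(['dish_amber'])
to([.492,-.413,0],170.3)
E
```

```text
dish_amber 0.64 [ 50. 276.] [105. 100.] [ 0.4815 -0.5302  0.0075] [ 99.  40. 134.]
dish_amber 0.62 [252. 265.] [107. 108.] [ 0.4927 -0.4141  0.0075] [162. 133.  83.]
pos [ 0.4916 -0.4     0.0276] yaw 171.1 delta(level) [ -2.4 -12.8  27.6] tilt [ 0.16 -0.51 -0.  ] turn z 0.8 q [-0.68 -0.53] f [-0.5  0.4  0.1] w 84.8
```

Emit:
jog_arm:
  deltas:
    - [[-2, -12, 0, 0, -0.4, 0.6, 85], [0, -3, 0, 0, 0, 0, 85], [0, 0, 8, 0, 0, 0, 85], [0, 0, 8, 0, 0, 0, 85], [0, 0, 0, 0, 0, 0, 85]]

```text
clock: 34.55
eef_pos: [0.4939, -0.4194, 0.0153]
tool_rot: [0.084, 0.996, -0.001, 0.003]
ft_force: [-0.1, 0.2, 0.4]
grip_width: 0.0851
```

```bash

python3 - <<'E'
from h import *
to([.4925,-.414,0],170.3)
E
```

```text
pos [ 0.4939 -0.4194  0.0153] yaw 170.4 delta(level) [ 2.3  5.1 15.3] tilt [-0.13  0.4   0.  ] turn z 0.1 q [-0.7  -0.54] f [-0.1  0.2  0.4] w 85.1
```

Emit:
jog_arm:
  deltas:
    - [[2, 4, 4, 0, 0.3, 0, 85], [0, 0, 7, 0, 0, 0, 85], [0, 0, 5, 0, 0, 0, 85], [0, 0, 0, 0, 0, 0, 85]]

```text
clock: 34.95
eef_pos: [0.4919, -0.414, -0.0031]
tool_rot: [0.084, 0.996, -0.001, -0.0]
ft_force: [-0.3, 0.2, -1.1]
grip_width: 0.0851
```

```bash

python3 - <<'E'
from h import *
to([.4925,-.414,0],170.3)
E
```

```text
pos [ 0.4919 -0.414  -0.0031] yaw 170.4 delta(level) [-0.6  0.1 -3.1] tilt [-0.06 -0.02  0.  ] turn z 0.1 q [-0.7  -0.53] f [-0.3  0.2 -1.1] w 85.1
```

Emit:
jog_arm:
  deltas:
    - [[-1, 0, -3, 0, 0, 0, 85], [0, 0, 0, 0, 0, 0, 50], [0, 0, 0, 0, 0, 0, 50], [0, 0, 0, 0, 0, 0, 50], [0, 0, 0, 0, 0, 0, 50]]

```text
clock: 35.45
eef_pos: [0.4938, -0.4146, 0.0013]
tool_rot: [0.084, 0.997, -0.001, 0.001]
ft_force: [-0.4, 0.1, -0.0]
grip_width: 0.0572
```

```bash

python3 - <<'E'
from h import *
dishes(['dish_amber'])
to([.5243,-.0953,.07],170.3)
E
```

```text
dish_amber 0.89 [ 52. 293.] [120. 105.] [ 0.482  -0.5271  0.0075] [102.  42. 138.]
dish_amber 0.83 [278. 280.] [123. 125.] [ 0.4933 -0.4145  0.0075] [170. 140.  88.]
pos [ 0.4937 -0.4146  0.0012] yaw 170.4 delta(level) [ 23.  320.  -68.8] tilt [-0.12  0.06 -0.  ] turn z 0.1 q [-0.7  -0.53] f [-0.9 -0.2 -0.6] w 57.3
```

Emit:
jog_arm:
  deltas:
    - [[0, 0, -30, 0, 0, 0, 50], [0, 0, -30, 0, 0, 0, 50], [3, 40, -8, 0, 0, 0, 50], [3, 40, 0, 0, 0, 0, 50], [3, 40, 0, 0, 0, 0, 50]]

```text
clock: 36.05
eef_pos: [0.5044, -0.297, 0.0698]
tool_rot: [0.088, 0.996, -0.001, 0.001]
ft_force: [1.0, 0.3, -0.4]
grip_width: 0.0577
```

Emit:
jog_arm:
  deltas:
    - [[3, 40, 0, 0, 0, 0, 50], [3, 40, 0, 0, 0, 0, 50], [3, 40, 0, 0, 0, 0, 50], [2, 30, 0, 0, 0, 0, 50], [0, 0, 0, 0, 0, 0, 50]]

```text
clock: 36.55
eef_pos: [0.5197, -0.1373, 0.0698]
tool_rot: [0.086, 0.996, -0.001, 0.001]
ft_force: [-0.3, -0.4, -0.1]
grip_width: 0.0576
```

```bash

python3 - <<'E'
from h import *
to([.5255,-.0953,.0087],170.3)
dishes(['dish_amber'])
E
```

```text
pos [ 0.5197 -0.1373  0.0698] yaw 170.1 delta(level) [ 1.5 42.4 61.1] tilt [-0.05  0.14 -0.  ] turn z -0.2 q [-0.26 -0.09] f [-0.3 -0.4 -0.1] w 57.6
dish_amber 0.95 [278. 280.] [123. 123.] [ 0.5589 -0.1443  0.0075] [137. 112.  68.]
```

Emit:
jog_arm:
  deltas:
    - [[1, 5, 10, 0, 0, 0, 50], [1, 5, 15, 0, 0, 0, 50], [1, 0, 15, 0, 0, 0, 50], [1, 0, 12, 0, 0, 0, 50], [0, 0, 0, 0, 0, 0, 50]]

```text
clock: 37.15
eef_pos: [0.5174, -0.1352, 0.0139]
tool_rot: [0.093, 0.996, -0.002, 0.002]
ft_force: [-0.4, -0.8, 0.2]
grip_width: 0.0573
```

```bash

python3 - <<'E'
from h import *
to([.5255,-.0953,.0087],170.3); print(loc(tcp()[:3,3]))
E
```

```text
pos [ 0.5174 -0.1352  0.0139] yaw 169.4 delta(level) [-0.6 40.7  5.2] tilt [-0.21  0.24 -0.  ] turn z -0.9 q [-0.25 -0.07] f [-0.4 -0.8  0.2] w 57.3
(np.float64(0.1), np.float64(-206.5))
```

Emit:
jog_arm:
  deltas:
    - [[-1, 5, 4, 0, 0, -0.9, 50], [-1, 10, 1, 0, 0, 0, 50], [0, 10, 0, 0, 0, 0, 50], [0, 0, 0, 0, 0, 0, 50]]

```text
clock: 37.55
eef_pos: [0.5247, -0.111, 0.0086]
tool_rot: [0.086, 0.996, -0.002, 0.002]
ft_force: [-0.1, 0.9, -0.4]
grip_width: 0.0572
```

```bash

python3 - <<'E'
from h import *
to([.5335,-.0553,.0087],170.3); print(loc(tcp()[:3,3]))
E
```

```text
pos [ 0.5247 -0.111   0.0086] yaw 170.1 delta(level) [ 0.9 56.4 -0.1] tilt [-0.19  0.28  0.  ] turn z -0.2 q [-0.21 -0.03] f [-0.1  0.9 -0.4] w 57.2
(np.float64(3.2), np.float64(-181.5))
```

Emit:
jog_arm:
  deltas:
    - [[1, 10, 0, 0, 0, 0, 50], [0, 10, 0, 0, 0, 0, 50], [0, 10, 0, 0, 0, 0, 50], [0, 10, 0, 0, 0, 0, 50], [0, 10, 0, 0, 0, 0, 50]]

```text
clock: 38.05
eef_pos: [0.534, -0.0574, 0.0099]
tool_rot: [0.086, 0.996, -0.002, 0.004]
ft_force: [0.2, 0.8, -0.6]
grip_width: 0.0573
```

```bash

python3 - <<'E'
from h import *
to([.5335,-.0553,.0087],170.3); print(loc(tcp()[:3,3]))
dishes(['dish_amber'])
E
```

```text
pos [ 0.534  -0.0574  0.0099] yaw 170.1 delta(level) [0.9 2.  1.2] tilt [-0.19  0.47  0.  ] turn z -0.2 q [-0.1   0.07] f [ 0.2  0.8 -0.6] w 57.3
(np.float64(3.3), np.float64(-127.0))
dish_amber 0.74 [278. 280.] [123. 125.] [ 0.5386 -0.0582  0.0075] [128. 104.  65.]
```

Emit:
jog_arm:
  deltas:
    - [[1, 0, 3, 0, 0.4, 0, 50], [0, 0, 0, 0, 0, 0, 66], [0, 0, 0, 0, 0, 0, 66], [0, 0, 0, 0, 0, 0, 66], [0, 0, -15, 0, 0, 0, 66]]

```text
clock: 38.65
eef_pos: [0.5311, -0.0574, 0.0198]
tool_rot: [0.086, 0.996, -0.002, -0.002]
ft_force: [0.2, -0.6, -1.6]
grip_width: 0.0656
```

Emit:
jog_arm:
  deltas:
    - [[0, 0, -25, 0, 0, 0, 66], [0, 0, -30, 0, 0, 0, 66], [0, 0, -30, 0, 0, 0, 66], [0, -30, -35, 0, 0, 0, 60], [0, 0, 0, 0, 0, 0, 60]]

```text
clock: 39.15
eef_pos: [0.5263, -0.0889, 0.145]
tool_rot: [0.086, 0.996, -0.002, -0.002]
ft_force: [0.3, -0.2, -0.5]
grip_width: 0.0602
```

```bash
python3 - <<'E'
from h import *
dishes()
to([.4356,-.1677,.12],86.8)
d=np.load('last.npz'); save('w10',np.clip(d['a']*1.3,0,255).astype(np.uint8),s=1.42)
E
```

```text
dish_amber 0.73 [422. 164.] [300. 273.] [0.5152 0.0427 0.0075] [109. 108.  95.]
dish_amber 0.63 [316. 202.] [67. 67.] [ 0.5344 -0.0552  0.0075] [148. 122.  77.]
pos [ 0.5223 -0.0855  0.1386] yaw 170.3 delta(level) [ 71.5 -95.7  18.6] tilt [-0.21 -0.93  0.  ] turn z 83.5 q [-0.16  0.01] f [ 0.7 -0.  -0.8] w 60.0
```

View pics/w10.png

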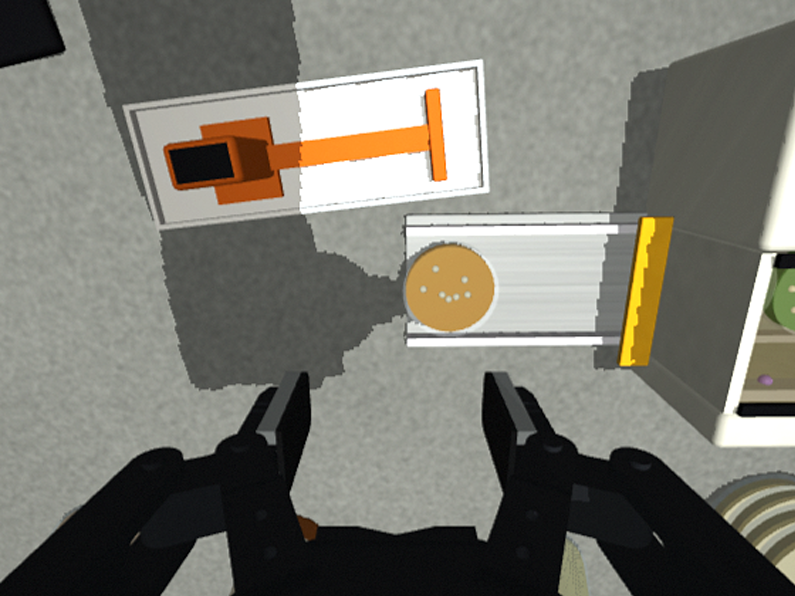

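Emit:
jog_arm:
  deltas:
    - [[0, 0, -5, 0, -0.8, 8.5, 60], [0, 0, 0, 0, 0, 8.5, 60], [0, 0, 0, 0, 0, 8.5, 60], [0, 0, 0, 0, 0, 8.5, 60], [0, 0, 0, 0, 0, 8.5, 60]]

```text
clock: 39.85
eef_pos: [0.5166, -0.082, 0.1345]
tool_rot: [0.446, 0.895, -0.005, -0.009]
ft_force: [-0.7, -0.1, 0.4]
grip_width: 0.0599
```

Emit:
jog_arm:
  deltas:
    - [[0, 0, 0, 0, 0, 8.5, 60], [0, 0, 0, 0, 0, 8.5, 60], [0, 0, 0, 0, 0, 8.5, 60], [0, 0, 0, 0, 0, 8.5, 60], [0, 0, 0, 0, 0, 5, 60]]

```text
clock: 40.35
eef_pos: [0.5103, -0.0779, 0.1246]
tool_rot: [0.722, 0.691, -0.013, -0.014]
ft_force: [-0.9, 0.3, -0.3]
grip_width: 0.0598
```

Emit:
jog_arm:
  deltas:
    - [[-15, -10, 0, -1.5, 0, 0, 60], [-30, -20, 0, -0.5, 0, 0, 60], [-30, -20, 0, 0, 0, 0, 60], [-8, -8, 0, 0, 0, 0, 60], [0, 0, 0, 0, 0, 0, 60]]

```text
clock: 40.85
eef_pos: [0.4426, -0.1553, 0.1164]
tool_rot: [0.72, 0.693, -0.005, -0.009]
ft_force: [0.1, -0.1, -0.3]
grip_width: 0.0595
```

```bash
python3 - <<'E'
from h import *
to([.4356,-.1677,.033],86.8)
E
```

```text
pos [ 0.4426 -0.1553  0.1164] yaw 87.8 delta(level) [-12.7  -6.5  83.4] tilt [-1.09 -0.31  0.  ] turn z 1.0 q [-0.34  1.27] f [ 0.1 -0.1 -0.3] w 59.5
```

Emit:
jog_arm:
  deltas:
    - [[-12, -6, 5, -1, -0.3, 1, 60], [-2, -1, 20, -0.2, 0, 0, 60], [-1, -1, 25, 0, 0, 0, 60], [-1, -1, 20, 0, 0, 0, 60], [0, 0, 0, 0, 0, 0, 60]]

```text
clock: 41.35
eef_pos: [0.4355, -0.1666, 0.0421]
tool_rot: [0.725, 0.689, 0.002, -0.0]
ft_force: [-1.1, -0.1, -0.2]
grip_width: 0.0602
```

```bash
python3 - <<'E'
from h import *
to([.4350,-.1677,.033],86.8)
E
```

```text
pos [ 0.4355 -0.1666  0.0421] yaw 87.1 delta(level) [-1.2 -0.5  9.1] tilt [ 0.14 -0.19  0.  ] turn z 0.3 q [-0.37  1.25] f [-1.1 -0.1 -0.2] w 60.2
```

Emit:
jog_arm:
  deltas:
    - [[-1, 0, 5, 0, -0.2, 0.3, 60], [0, 0, 4, 0, 0, 0, 60], [0, 0, 0, 0, 0, 0, 10], [0, 0, 0, 0, 0, 0, 10], [0, 0, 0, 0, 0, 0, 10]]

```text
clock: 41.85
eef_pos: [0.4388, -0.1662, 0.0344]
tool_rot: [0.726, 0.688, 0.002, 0.002]
ft_force: [0.3, 0.7, -1.2]
grip_width: 0.0216
```

Emit:
jog_arm:
  deltas:
    - [[0, 0, 0, 0, 0, 0, 10], [0, 0, 0, 0, 0, 0, 10]]

```text
clock: 42.05
eef_pos: [0.4393, -0.1664, 0.0351]
tool_rot: [0.726, 0.688, 0.002, 0.003]
ft_force: [-0.5, -0.0, -1.8]
grip_width: 0.021
```

```bash
python3 - <<'E'
from h import *
to([.4350,-.1677,.033],86.8)
E
```

```text
pos [ 0.4393 -0.1664  0.0351] yaw 86.9 delta(level) [-1.5 -4.2  2.1] tilt [0.41 0.06 0.  ] turn z 0.1 q [-0.36  1.26] f [-0.5 -0.  -1.8] w 21.0
```

Emit:
jog_arm:
  deltas:
    - [[0, 0, -25, 0, 0, 0, 10], [0, 0, -25, 0, 0, 0, 10], [-20, 24, 0, 0, 0, 2, 10], [-20, 23, 0, 0, 0, 2, 10], [-14, 20, 0, 0, 0, 2, 10]]

```text
clock: 42.55
eef_pos: [0.4985, -0.2252, 0.087]
tool_rot: [0.761, 0.648, 0.001, 0.0]
ft_force: [0.6, 0.1, -2.1]
grip_width: 0.0213
```

Emit:
jog_arm:
  deltas:
    - [[0, 0, 0, 0, 0, 0.6, 10], [0, 0, 0, 0, 0, 0, 10]]

```text
clock: 42.75
eef_pos: [0.5006, -0.2274, 0.0868]
tool_rot: [0.766, 0.643, 0.002, 0.001]
ft_force: [0.4, -0.3, -1.3]
grip_width: 0.0209
```

```bash
python3 - <<'E'
from h import *
to([.5027,-.2253,.039],80.2); print(loc(tcp()[:3,3]))
E
```

```text
pos [ 0.5006 -0.2274  0.0868] yaw 80.1 delta(level) [ 2.5  1.7 47.8] tilt [ 0.25 -0.03  0.  ] turn z -0.1 q [-0.43  1.32] f [ 0.4 -0.3 -1.3] w 20.9
(np.float64(-0.7), np.float64(-300.3))
```

Emit:
jog_arm:
  deltas:
    - [[0, 3, 12, 0, 0, 0, 10], [0, 1, 14, 0, 0, 0, 10], [0, 1, 12, 0, 0, 0, 10], [0, 1, 5, 0, 0, 0, 10], [0, 0, 0, 0, 0, 0, 10]]

```text
clock: 43.25
eef_pos: [0.5033, -0.2255, 0.0391]
tool_rot: [0.765, 0.644, 0.001, -0.001]
ft_force: [0.7, 0.3, -1.4]
grip_width: 0.0213
```

```bash
python3 - <<'E'
from h import *
to([.5347,-.0401,.039],80.2); print(loc(tcp()[:3,3]))
camera('wrist')
for m in masks_of('push_stick','wrist')[:1]:
  ys,xs=np.nonzero(m['pixels']); print(m['conf'],xs[ys<ys.min()+8].min(),xs[ys<ys.min()+8].max(),ys.min())
E
```

```text
pos [ 0.5033 -0.2255  0.0391] yaw 80.2 delta(level) [ 1.881e+02 -6.000e-01  1.000e-01] tilt [-0.06 -0.14  0.  ] turn z 0.0 q [-0.42  1.32] f [ 0.7  0.3 -1.4] w 21.3
(np.float64(1.6), np.float64(-297.9))
0.96 221 333 15
```

Emit:
jog_arm:
  deltas:
    - [[8, 0, 0, 0, 0, 0, 10], [12, 0, 0, 0, 0, 0, 10], [12, 0, 0, 0, 0, 0, 10], [12, 0, 0, 0, 0, 0, 10], [12, 0, 0, 0, 0, 0, 10]]

```text
clock: 43.85
eef_pos: [0.5155, -0.1676, 0.0424]
tool_rot: [0.765, 0.643, 0.002, 0.001]
ft_force: [0.7, -1.0, -1.2]
grip_width: 0.0212
```

Emit:
jog_arm:
  deltas:
    - [[12, 0, 0, 0, 0, 0, 10], [12, 0, 0, 0, 0, 0, 10], [0, 0, 0, 0, 0, 0, 10]]

```text
clock: 44.15
eef_pos: [0.5205, -0.1391, 0.0428]
tool_rot: [0.764, 0.645, 0.002, 0.001]
ft_force: [1.0, -0.2, -1.6]
grip_width: 0.0214
```

```bash
python3 - <<'E'
from h import *
to([.5347,-.0401,.039],80.2); print(loc(tcp()[:3,3]))
camera('wrist')
for m in masks_of('push_stick','wrist')[:1]:
  ys,xs=np.nonzero(m['pixels']); print(m['conf'],xs[ys<ys.min()+8].min(),xs[ys<ys.min()+8].max(),ys.min())
E
```

```text
pos [ 0.5205 -0.1391  0.0428] yaw 80.3 delta(level) [100.   -2.6   3.8] tilt [ 0.29 -0.11 -0.  ] turn z 0.1 q [-0.26  1.48] f [ 1.  -0.2 -1.6] w 21.4
(np.float64(3.8), np.float64(-209.8))
0.61 221 333 15
```

Emit:
jog_arm:
  deltas:
    - [[10, -2, 2, 0, 0, 0, 10], [12, -1, 1, 0, 0, 0, 10], [12, 0, 0, 0, 0, 0, 10], [12, 0, 0, 0, 0, 0, 10], [12, 0, 0, 0, 0, 0, 10]]

```text
clock: 44.75
eef_pos: [0.5273, -0.0812, 0.0394]
tool_rot: [0.766, 0.642, 0.002, 0.002]
ft_force: [0.6, -0.6, -1.2]
grip_width: 0.021
```

```bash
python3 - <<'E'
from h import *
to([.5347,-.0401,.039],80.2); print(loc(tcp()[:3,3]))
E
```

```text
pos [ 0.5273 -0.0812  0.0394] yaw 80.0 delta(level) [41.7  0.1  0.4] tilt [ 0.3  -0.01  0.  ] turn z -0.2 q [-0.15  1.59] f [ 0.6 -0.6 -1.2] w 21.0
(np.float64(0.7), np.float64(-151.6))
```

Emit:
jog_arm:
  deltas:
    - [[10, 0, 0, 0, 0, 0, 10], [10, 0, 0, 0, 0, 0, 10], [10, 0, 0, 0, 0, 0, 10], [10, 0, 0, 0, 0, 0, 10], [4, 0, 0, 0, 0, 0, 10]]

```text
clock: 45.25
eef_pos: [0.536, -0.0323, 0.0395]
tool_rot: [0.765, 0.643, 0.002, 0.002]
ft_force: [0.3, -1.1, -1.6]
grip_width: 0.0215
```

Emit:
jog_arm:
  deltas:
    - [[0, 0, 0, 0, 0, 0, 10]]

```text
clock: 45.35
eef_pos: [0.5361, -0.0316, 0.0395]
tool_rot: [0.765, 0.644, 0.002, 0.002]
ft_force: [0.4, -0.7, -0.1]
grip_width: 0.0208
```

```bash
python3 - <<'E'
from h import *
to([.5347,-.0401,.039],80.2); print(loc(tcp()[:3,3]))
a=camera('top'); save('top1',np.clip(a*1.3,0,255).astype(np.uint8),crop=(140,170,360,310),s=3.5)
for t in['dish_amber','dish_red','dish_green']:
  for d in masks_of(t,'top')[:3]: print(t,round(d['conf'],2),np.round(d['at']),d['pixels'].sum(),px2w('top',d['at'],.02)[0].round(3),a[d['pixels']].mean(0).round())
E
```

```text
pos [ 0.5361 -0.0316  0.0395] yaw 80.2 delta(level) [-8.6  0.   0.5] tilt [ 0.32  0.01 -0.  ] turn z -0.0 q [-0.06  1.68] f [ 0.4 -0.7 -0.1] w 20.8
(np.float64(1.0), np.float64(-101.2))
dish_amber 0.86 [457. 255.] 332 [ 0.484 -0.538  0.02 ] [ 91.  46. 115.]
dish_amber 0.19 [110. 216.] 1308 [0.593 0.495 0.02 ] [ 61.  70. 113.]
dish_red 0.7 [437. 283.] 347 [ 0.402 -0.475  0.02 ] [ 38.  69. 143.]
```

View pics/top1.png

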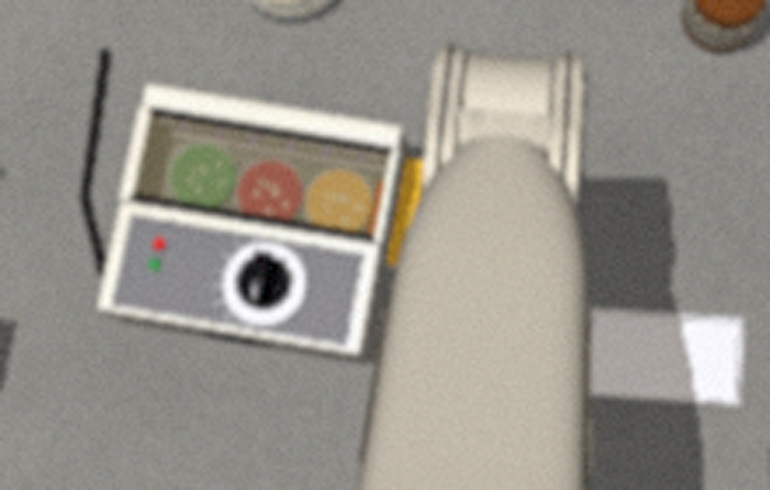

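Emit:
jog_arm:
  deltas:
    - [[-15, 0, -1, 0, 0, 0, 10], [-30, 0, 0, 0, 0, 0, 10], [-30, 0, 0, 0, 0, 0, 10], [-18, 0, -10, 0, 0, 0, 10], [0, 0, -30, 0, 0, 0, 10]]

```text
clock: 46.05
eef_pos: [0.5143, -0.1307, 0.0772]
tool_rot: [0.766, 0.643, -0.002, -0.001]
ft_force: [0.6, 0.5, -1.8]
grip_width: 0.0213
```

Emit:
jog_arm:
  deltas:
    - [[-3, -5, -15, 0, 0, 0, 10], [-12, -25, 0, 0, 0, -2, 10], [-12, -25, 0, 0, 0, -2, 10], [-10, -20, 0, 0, 0, -2, 10], [0, 0, 0, 0, 0, -0.5, 10]]

```text
clock: 46.55
eef_pos: [0.4332, -0.1654, 0.0975]
tool_rot: [0.73, 0.683, 0.0, 0.003]
ft_force: [0.6, 0.1, -2.4]
grip_width: 0.0212
```

```bash

python3 - <<'E'
from h import *
to([.4345,-.1667,.035],86.8)
E
```

```text
pos [ 0.4332 -0.1654  0.0975] yaw 86.2 delta(level) [-1.3  1.4 62.5] tilt [0.29 0.25 0.  ] turn z -0.6 q [-0.36  1.27] f [ 0.6  0.1 -2.4] w 21.2
```

Emit:
jog_arm:
  deltas:
    - [[-1, 0, 8, 0, 0, -0.6, 10], [0, 0, 14, 0, 0, 0, 10], [0, -1, 14, 0, 0, 0, 10], [0, -1, 10, 0, 0, 0, 10], [0, 0, 0, 0, 0, 0, 10]]

```text
clock: 47.05
eef_pos: [0.4345, -0.1695, 0.0495]
tool_rot: [0.727, 0.686, 0.001, 0.006]
ft_force: [0.3, 0.8, -1.2]
grip_width: 0.0216
```

```bash

python3 - <<'E'
from h import *
to([.4345,-.1667,.035],86.8)
camera('wrist')
for m in masks_of('push_stick','wrist')[:1]:
  ys,xs=np.nonzero(m['pixels']); print(m['conf'],xs[ys<ys.min()+8].min(),xs[ys<ys.min()+8].max(),ys.min())
E
```

```text
pos [ 0.4345 -0.1695  0.0495] yaw 86.7 delta(level) [ 2.8 -0.1 14.5] tilt [ 0.6   0.33 -0.  ] turn z -0.1 q [-0.37  1.26] f [ 0.3  0.8 -1.2] w 21.6
0.69 221 332 16
```

Emit:
jog_arm:
  deltas:
    - [[2, -1, 4, 0.2, 0.2, 0, 10], [0, -1, 5, 0, 0, 0, 10], [0, 0, 4, 0, 0, 0, 10], [0, 0, 0, 0, 0, 0, 10], [0, 0, 0, 0, 0, 0, 10]]

```text
clock: 47.65
eef_pos: [0.4355, -0.1679, 0.0381]
tool_rot: [0.727, 0.687, 0.003, 0.006]
ft_force: [0.8, -0.4, -1.2]
grip_width: 0.0211
```

```bash

python3 - <<'E'
from h import *
to([.4345,-.1667,.035],86.8)
E
```

```text
pos [ 0.4355 -0.1679  0.0381] yaw 86.7 delta(level) [ 1.1 -1.1  3.1] tilt [0.7  0.22 0.  ] turn z -0.1 q [-0.37  1.26] f [ 0.8 -0.4 -1.2] w 21.1
```

Emit:
jog_arm:
  deltas:
    - [[0, 0, 3, 0, 0, 0, 10], [0, 0, 0, 0, 0, 0, 50], [0, 0, 0, 0, 0, 0, 50], [0, 0, 0, 0, 0, 0, 50], [0, 0, -30, 0, 0, 0, 50]]

```text
clock: 48.15
eef_pos: [0.433, -0.167, 0.0631]
tool_rot: [0.727, 0.687, 0.002, 0.003]
ft_force: [0.2, 1.1, -0.1]
grip_width: 0.0498
```

Emit:
jog_arm:
  deltas:
    - [[0, 0, -40, 0, 0, 0, 50], [0, 0, -50, 0, 0, 0, 50], [0, 0, -40, 0, 0, 0, 50], [0, 0, 0, 0, 0, -8.5, 50], [0, 0, 0, 0, 0, -8.5, 50]]

```text
clock: 48.65
eef_pos: [0.4337, -0.1673, 0.2028]
tool_rot: [0.615, 0.789, 0.002, 0.007]
ft_force: [0.8, 0.0, -1.1]
grip_width: 0.0498
```

Emit:
jog_arm:
  deltas:
    - [[0, 0, 0, 0, 0, -8.5, 50], [0, 0, 0, 0, 0, -8.5, 50], [0, 0, 0, 0, 0, -8.5, 50], [0, 0, 0, 0, 0, -8.5, 50], [0, 0, 0, 0, 0, -8.5, 50]]

```text
clock: 49.15
eef_pos: [0.4348, -0.1678, 0.2058]
tool_rot: [0.283, 0.959, -0.001, 0.01]
ft_force: [0.5, -0.2, 0.1]
grip_width: 0.0502
```

Emit:
jog_arm:
  deltas:
    - [[0, 0, 0, 0, 0, -8.5, 50], [0, 0, 0, 0, 0, -8.5, 50], [0, 0, 0, 0, 0, -8.5, 50], [0, 0, 0, 0, 0, -8.5, 50], [0, 0, 0, 0, 0, 0, 50]]

```text
clock: 49.65
eef_pos: [0.4348, -0.1678, 0.2067]
tool_rot: [-0.013, 1.0, -0.004, 0.01]
ft_force: [0.1, -0.4, -0.4]
grip_width: 0.0503
```

```bash

python3 - <<'E'
from h import *
to([.4800,.1637,.20],-8)
T=tcp(); a=camera('wrist')
save('w11',np.clip(a*1.3,0,255).astype(np.uint8),s=1.42); np.savez('w11.npz',T=T,a=a)
for t in('push_stick','stick_tray'):
  for m in masks_of(t,'wrist')[:1]:
    ys,xs=np.nonzero(m['pixels']); r=cv2.minAreaRect(np.c_[xs,ys].astype(np.float32)); print(t,m['conf'],px2w('wrist',cv2.boxPoints(r),.012,T)[:,:2].round(3).tolist(),r)
E
```

```text
pos [ 0.4348 -0.1678  0.2067] yaw -178.5 delta(level) [-53.9 330.2   6.7] tilt [-0.48  1.2  -0.  ] turn z -170.5 q [-0.37 -0.39] f [ 0.1 -0.4 -0.4] w 50.3
push_stick 0.84 [[0.461, -0.191], [0.41, -0.188], [0.417, -0.047], [0.469, -0.044]] ((325.4918518066406, 186.1105194091797), (130.86370849609375, 45.65270233154297), 4.23639440536499)
stick_tray 0.81 [[0.465, -0.234], [0.389, -0.225], [0.402, -0.021], [0.479, -0.014]] ((320.0305480957031, 180.3697967529297), (193.7472381591797, 68.76853942871094), 5.063616752624512)
```

View pics/w11.png

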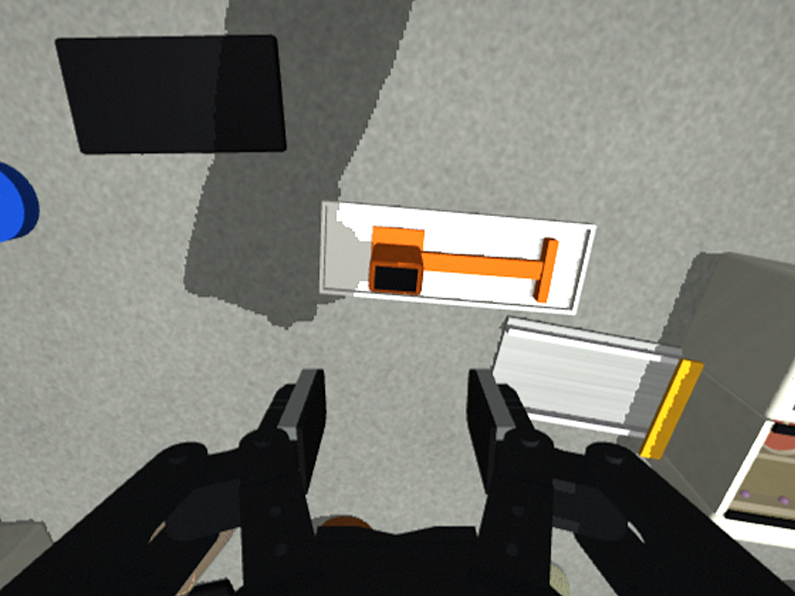

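Emit:
jog_arm:
  deltas:
    - [[-7, 30, 0, -0.4, 1, 0, 50], [-7, 42, 0, 0, 0, 0, 50], [-7, 42, 0, 0, 0, 0, 50], [-7, 42, 0, 0, 0, 0, 50], [-7, 42, 0, 0, 0, 0, 50]]

```text
clock: 50.3
eef_pos: [0.4683, 0.0317, 0.2066]
tool_rot: [0.0, 1.0, -0.002, 0.003]
ft_force: [0.7, -0.3, -0.3]
grip_width: 0.05
```

Emit:
jog_arm:
  deltas:
    - [[-7, 42, 0, 0, 0, 0, 50], [-7, 42, 0, 0, 0, 0, 50], [-4, 35, 0, 0, 0, 0, 50], [0, 0, 0, 0, 0, -8.5, 50], [0, 0, 0, 0, 0, -8.5, 50]]

```text
clock: 50.8
eef_pos: [0.4873, 0.1622, 0.2062]
tool_rot: [-0.149, 0.989, -0.001, 0.003]
ft_force: [-0.2, -1.0, -0.8]
grip_width: 0.05
```

Emit:
jog_arm:
  deltas:
    - [[0, 0, 0, 0, 0, -8.5, 50], [0, 0, 0, 0, 0, -8.5, 50], [0, 0, 0, 0, 0, -8.5, 50], [0, 0, 0, 0, 0, -8.5, 50], [0, 0, 0, 0, 0, -8.5, 50]]

```text
clock: 51.3
eef_pos: [0.4871, 0.1639, 0.2056]
tool_rot: [-0.499, 0.866, -0.002, 0.002]
ft_force: [0.1, -0.4, 0.2]
grip_width: 0.05
```

Emit:
jog_arm:
  deltas:
    - [[0, 0, 0, 0, 0, -8.5, 50], [0, 0, 0, 0, 0, -8.5, 50], [0, 0, 0, 0, 0, -8.5, 50], [0, 0, 0, 0, 0, -8.5, 50], [0, 0, 0, 0, 0, -8.5, 50]]

```text
clock: 51.8
eef_pos: [0.487, 0.164, 0.2053]
tool_rot: [0.782, -0.623, 0.003, -0.001]
ft_force: [1.4, 0.3, -0.1]
grip_width: 0.0501
```

Emit:
jog_arm:
  deltas:
    - [[0, 0, 0, 0, 0, -8.5, 50], [0, 0, 0, 0, 0, -8.5, 50], [0, 0, 0, 0, 0, -8.5, 50], [0, 0, 0, 0, 0, -8.5, 50], [0, 0, 0, 0, 0, 0, 50]]

```text
clock: 52.3
eef_pos: [0.487, 0.1639, 0.2051]
tool_rot: [0.931, -0.365, 0.003, -0.0]
ft_force: [0.8, -0.2, -0.8]
grip_width: 0.0496
```

```bash

python3 - <<'E'
from h import *
to([.4800,.1637,.126],-8)
T=tcp(); a=camera('wrist'); np.savez('w12.npz',T=T,a=a)
g=a.astype(int).max(2)
for m in masks_of('lamp_dial','wrist')[:1]: print(m['conf'],m['at'])
c=w2px('wrist',[.48,.1637,.144],T)[0]; print(c)
# white pointer inside black knob
x0,y0=(c-[35,35]).astype(int); s=g[y0:y0+70,x0:x0+70]; blk=(s<70).astype(np.uint8)
n,l,st,ce=cv2.connectedComponentsWithStats(blk); k=1+np.argmax(st[1:,4]); hull=cv2.fillPoly(np.zeros_like(blk),[cv2.convexHull(np.argwhere(l==k)[:,::-1].astype(np.int32))],1)
hull=cv2.erode(hull,np.ones((3,3))); w=np.argwhere((hull>0)&(s>110))[:,::-1].astype(np.float32)+[x0,y0]
print(len(w)); P=px2w('wrist',w,.144,T)[:,:2]; m=P.mean(0); u=np.linalg.svd(P-m)[2][0]; print(m,np.degrees(np.arctan2(u[1],u[0]))%180)
E
```

```text
pos [0.487  0.1639 0.2051] yaw -42.8 delta(level) [-4.9  4.9 79.1] tilt [-0.13 -0.31  0.  ] turn z -34.8 q [ 0.33 -2.07] f [ 0.8 -0.2 -0.8] w 49.6
0.75 [289.4, 223.2]
[285.67379093 234.67064019]
117
[0.46959644 0.16364627] 67.77651269220434
```

Emit:
jog_arm:
  deltas:
    - [[0, 0, 0, 0, 0, -8.5, 40], [0, 0, 0, 0, 0, -8.5, 40], [0, 0, 0, 0, 0, -8.5, 40], [0, 0, 0, 0, 0, -8.5, 40], [0, 0, 0, 0, 0, -1, 40]]

```text
clock: 52.9
eef_pos: [0.4869, 0.1639, 0.205]
tool_rot: [0.998, -0.067, 0.003, 0.001]
ft_force: [-0.5, 0.1, -0.3]
grip_width: 0.04
```

```bash

python3 - <<'E'
from h import *
to([.4785,.1637,.126],-8)
T=tcp(); a=camera('wrist')
c=w2px('wrist',[.4785,.1637,.137],T)[0]; x0,y0=(c-[65,50]).astype(int); print(x0,y0)
save('dial3',np.clip(a*1.7,0,255).astype(np.uint8),crop=(x0,y0,x0+130,y0+100),s=6); np.savez('w13.npz',T=T,a=a,c=(x0,y0))
E
```

```text
pos [0.4869 0.1639 0.205 ] yaw -7.7 delta(level) [-8.3  1.4 79. ] tilt [ 0.07 -0.32 -0.  ] turn z 0.3 q [ 0.33 -2.68] f [-0.5  0.1 -0.3] w 40.0
215 185
```

View pics/dial3.png

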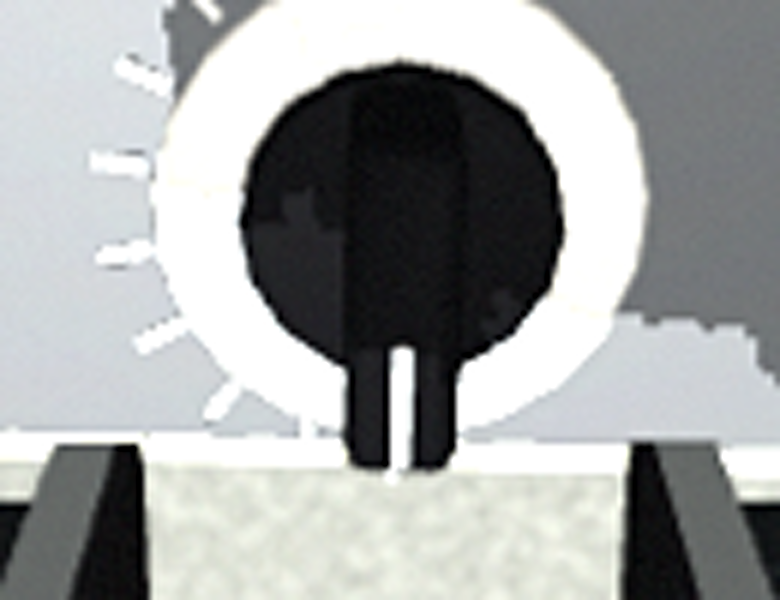

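Emit:
jog_arm:
  deltas:
    - [[-7, 1, 8, 0, -0.3, 0, 40], [-1, 0, 20, 0, 0, 0, 40], [0, 0, 20, 0, 0, 0, 40], [0, 0, 15, 0, 0, 0, 40], [0, 0, 0, 0, 0, 0, 40]]

```text
clock: 53.45
eef_pos: [0.4766, 0.1638, 0.1387]
tool_rot: [0.997, -0.076, -0.001, 0.001]
ft_force: [0.7, 0.0, -0.4]
grip_width: 0.0402
```

```bash

python3 - <<'E'
from h import *
to([.4800,.1640,.124],-7.7)
d=np.load('w13.npz'); print(px2w('wrist',[215+402/6,185+215/6],.112,d['T']))
E
```

```text
pos [0.4766 0.1638 0.1387] yaw -8.8 delta(level) [ 3.3 -0.7 14.7] tilt [ 0.06  0.06 -0.  ] turn z -1.1 q [ 0.33 -2.66] f [ 0.7  0.  -0.4] w 40.2
[[0.48063296 0.16239838 0.112     ]]
```

Emit:
jog_arm:
  deltas:
    - [[3, 0, 5, 0, 0, -1, 40], [0, 0, 8, 0, 0, 0, 40], [0, 0, 3, 0, 0, 0, 40], [0, 0, 0, 0, 0, 0, 5], [0, 0, 0, 0, 0, 0, 5]]

```text
clock: 53.95
eef_pos: [0.4801, 0.1627, 0.1229]
tool_rot: [0.998, -0.069, 0.0, 0.001]
ft_force: [-4.9, -1.5, 12.0]
grip_width: 0.013
```

Emit:
jog_arm:
  deltas:
    - [[0, 0, 0, 0, 0, 0, 5], [0, 0, 0, 0, 0, 0, 5], [0, 0, 0, 0, 0, 8, 5], [0, 0, 0, 0, 0, 8, 5], [0, 0, 0, 0, 0, 8, 5]]

```text
clock: 54.45
eef_pos: [0.4801, 0.1628, 0.123]
tool_rot: [0.959, -0.283, 0.0, 0.001]
ft_force: [-0.1, -0.6, -0.8]
grip_width: 0.0125
```

```bash

python3 - <<'E'
from h import *
to([.4800,.1640,.124],-163)
print(get_obs()['ft_torque'])
E
```

```text
pos [0.4801 0.1628 0.123 ] yaw -32.8 delta(level) [-0.8 -1.  -1. ] tilt [ 0.06 -0.06 -0.  ] turn z 130.2 q [ 0.33 -2.24] f [-0.1 -0.6 -0.8] w 12.5
[-0.04413286 -0.01739378  0.04153044]
```

Emit:
jog_arm:
  deltas:
    - [[0, 0, 0, 0, 0, 8, 5], [0, 0, 0, 0, 0, 8, 5], [0, 0, 0, 0, 0, 8, 5], [0, 0, 0, 0, 0, 8, 5], [0, 0, 0, 0, 0, 8, 5]]

```text
clock: 54.95
eef_pos: [0.4803, 0.1628, 0.123]
tool_rot: [0.797, -0.604, 0.001, 0.001]
ft_force: [-0.4, -1.0, -1.8]
grip_width: 0.0124
```

Emit:
jog_arm:
  deltas:
    - [[0, 0, 0, 0, 0, 8, 5], [0, 0, 0, 0, 0, 8, 5], [0, 0, 0, 0, 0, 8, 5], [0, 0, 0, 0, 0, 8, 5], [0, 0, 0, 0, 0, 8, 5]]

```text
clock: 55.45
eef_pos: [0.4804, 0.1628, 0.123]
tool_rot: [-0.532, 0.847, -0.002, -0.0]
ft_force: [-1.5, -0.7, -1.2]
grip_width: 0.0127
```

Emit:
jog_arm:
  deltas:
    - [[0, 0, 0, 0, 0, 8, 5], [0, 0, 0, 0, 0, 8, 5], [0, 0, 0, 0, 0, 8, 5], [0, 0, 0, 0, 0, 8, 5], [0, 0, 0, 0, 0, 8, 5]]

```text
clock: 55.95
eef_pos: [0.4805, 0.1627, 0.123]
tool_rot: [-0.198, 0.98, -0.002, 0.001]
ft_force: [-0.0, -0.9, -2.2]
grip_width: 0.0123
```

```bash

python3 - <<'E'
from h import *
to([.4800,.1640,.124],-163)
print(get_obs()['ft_torque'])
E
```

```text
pos [0.4805 0.1627 0.123 ] yaw -157.2 delta(level) [-0.1  1.4 -1. ] tilt [-0.27  0.01  0.  ] turn z 5.8 q [ 0.33 -0.07] f [-0.  -0.9 -2.2] w 12.3
[-0.0653243   0.03585363  0.07687477]
```

Turn to the stop, release, and rise.

Emit:
jog_arm:
  deltas:
    - [[0, 0, 0, 0, 0, 5, 5], [0, 0, 0, 0, 0, 5, 5], [0, 0, 0, 0, 0, 5, 5]]

```text
clock: 56.25
eef_pos: [0.4808, 0.1627, 0.1232]
tool_rot: [-0.068, 0.998, -0.003, 0.001]
ft_force: [0.5, -2.4, 0.4]
grip_width: 0.013
```

```bash

python3 - <<'E'
from h import *
to([.4800,.1640,.124],-163)
print(get_obs()['ft_torque'])
E
```

```text
pos [0.4808 0.1627 0.1232] yaw -172.2 delta(level) [ 0.6  1.4 -0.8] tilt [-0.35  0.14 -0.  ] turn z -9.2 q [0.33 0.19] f [ 0.5 -2.4  0.4] w 13.0
[-0.49763806  0.14575664  3.23090214]
```

Emit:
jog_arm:
  deltas:
    - [[0, 0, 0, 0, 0, 0, 45], [0, 0, 0, 0, 0, 0, 45], [0, 0, 0, 0, 0, 0, 45], [0, 0, -40, 0, 0, 0, 45], [0, 0, -50, 0, 0, 0, 45]]

```text
clock: 56.75
eef_pos: [0.4759, 0.1622, 0.2087]
tool_rot: [-0.07, 0.998, -0.004, -0.006]
ft_force: [1.8, 0.1, 0.9]
grip_width: 0.0454
```

Emit:
jog_arm:
  deltas:
    - [[0, -10, -30, 0, 0, 0, 45], [0, -20, -10, 0, 0, 0, 45], [0, 0, 0, 0, 0, 0, 45], [0, 0, 0, 0, 0, 0, 45]]

```text
clock: 57.15
eef_pos: [0.484, 0.1338, 0.2592]
tool_rot: [-0.071, 0.997, -0.002, 0.001]
ft_force: [-0.2, -0.6, -0.3]
grip_width: 0.0449
```

```bash

python3 - <<'E'
from h import *
to([.4800,.1640,.124],-163)
T=tcp(); a=camera('wrist'); np.savez('w14.npz',T=T,a=a)
# dial bar pose: pointer (bright thin) inside dark knob, rectified to z=.144 plane around the dial, 0.25mm/px
def rect(z,c=(.4805,.163),h=.03,n=240):
    g=np.linspace(-h,h,n); X,Y=np.meshgrid(g,g); P=np.c_[c[0]+X.ravel(),c[1]+Y.ravel(),np.full(X.size,z)]
    u=w2px('wrist',P,T).astype(np.float32); return cv2.remap(a,u[:,0].reshape(n,n),u[:,1].reshape(n,n),cv2.INTER_LINEAR)
r=rect(.144); g=r.max(2); 
blk=(g<60).astype(np.uint8); 
clo=cv2.morphologyEx(blk,cv2.MORPH_CLOSE,np.ones((25,25))); w=((clo>0)&(g>110)).astype(np.uint8)
n,l,st,ce=cv2.connectedComponentsWithStats(w); k=1+np.argmax(st[1:,4]); p=np.argwhere(l==k)[:,::-1].astype(np.float32)
rc=cv2.minAreaRect(p); b=cv2.boxPoints(rc); e=max((b[1]-b[0],b[2]-b[1]),key=np.linalg.norm)
print(st[k],ce[k],(ce[k]-120)*.25,rc,'angle',np.degrees(np.arctan2(e[1],e[0]))%180)
ca=camera('top')
for t in['dish_amber','dish_red','dish_green','push_stick','stick_tray']:
  for d in masks_of(t,'top')[:3]: print(t,round(d['conf'],2),np.round(d['at']),px2w('top',d['at'],.02)[0].round(3),ca[d['pixels']].mean(0).round())
save('top2',np.clip(ca*1.3,0,255).astype(np.uint8),crop=(140,170,360,310),s=3.5); save('rect',cv2.resize(r,None,fx=2,fy=2))
comb=np.vstack([cv2.resize(np.clip(ca*1.3,0,255).astype(np.uint8)[175:310,140:370],(690,405))]); 
side=cv2.resize(np.clip(a*1.3,0,255).astype(np.uint8),(420,315)); 
out=np.zeros((590,690,3),np.uint8); out[:275]=cv2.resize(comb[:,:],(690,275*1)) ; out[275:590,:420]=side; out[275:515,420:660]=r; save('final',out)
E
```

```text
pos [0.484  0.1338 0.2592] yaw -171.8 delta(level) [ -0.4  30.5 135.2] tilt [-0.24  0.14  0.  ] turn z -8.8 q [0.27 0.13] f [-0.2 -0.6 -0.3] w 44.9
[128 120  60  24 596] [157.60402685 131.51342282] [9.40100671 2.8783557 ] ((157.51727294921875, 131.4405059814453), (62.51544189453125, 10.037166595458984), 16.189205169677734) angle 16.189217
dish_amber 0.68 [390. 180.] [ 0.71  -0.349  0.02 ] [103.  94.  85.]
dish_amber 0.65 [458. 257.] [ 0.48 -0.54  0.02] [ 90.  47. 113.]
dish_red 0.54 [437. 283.] [ 0.401 -0.474  0.02 ] [ 39.  69. 140.]
push_stick 0.97 [325. 267.] [ 0.445 -0.151  0.02 ] [151.  98.  68.]
stick_tray 0.68 [316. 276.] [ 0.418 -0.124  0.02 ] [167. 161. 161.]
stick_tray 0.59 [223. 160.] [0.771 0.163 0.02 ] [136. 130. 117.]
```

```bash

python3 - <<'E'
from h import *
d=np.load('w14.npz'); T=d['T']; a=d['a']; ca=camera('top')
port=np.array([.551,.067]); e=np.array([.169,.9856]); n=np.array([.9856,-.169])
for nm,im,name,t in(('top',ca,'top',None),('wrist',a,'wrist',T)):
  hsv=cv2.cvtColor(im,cv2.COLOR_RGB2HSV)
  for c,(lo,hi) in dict(red=(0,8),amber=(13,21),green=(45,75)).items():
    m=((hsv[...,0]>=lo)&(hsv[...,0]<=hi)&(hsv[...,1]>75)&(hsv[...,2]>50)).astype(np.uint8); m=cv2.morphologyEx(m,cv2.MORPH_OPEN,np.ones((3,3)))
    k,l,st,ce=cv2.connectedComponentsWithStats(m)
    for i in range(1,k):
      q=px2w(name,ce[i],.015,t)[0][:2]-port; x,y=q@n*1000,q@e*1000
      if st[i,4]>60 and -40<x<40 and 0<y<215: print(nm,c,st[i,4],'x %.0f y %.0f'%(x,y))
print(get_obs()['ft_force'].round(1),get_obs()['clock'])
E
```

```text
top amber 208 x 9 y 48
wrist red 484 x 14 y 109
wrist amber 587 x 16 y 49
[0.2 0.  0.2] 57.55
```

```bash
python3 -c "
from h import *
print(job_done())"
```

```text
the job is handed in; nothing more can be done
None
```

I turned the lamp off, fed all three dishes (green, red, amber) into the chamber with the push stick, laid the stick back in its tray and turned the dial fully clockwise. Then I handed the job in at about 57 s; no verdict came back.

**Feeding:** I set the dishes in the lane and pushed in two passes, green with red first, then amber. Partway through, amber had shifted a few centimetres on the bench; I located it again and picked it from there.

**Last checks:**
- **Dial:** the pointer had turned about 156° (2.72 rad) from the off stop, and the torque rose at the end of the turn, so it is at its clockwise stop.
- **Dishes:** amber was about 48 mm and red about 109 mm past the port in the last pictures. All three were seen inside with the blade in the port, before I drew the stick back out.
- **Stick:** it lay flat within the tray rim when last viewed, the blade roughly 4 mm off centre.
- **Arm:** it stands clear, with no contact force.

**Checks that failed or disagreed:**
- My final colour check did not pick out green through the amber window.
- That check put amber at x +9 to +16 mm and red at +14 mm. That is more than the lane allows, and I put it down to the window edge hiding part of each dish.
- The detector found only the look-alikes in the last top view, not the dishes in the chamber.
- My final picture could not be viewed because the 16-picture limit was reached, so the last dial and dish checks rest on numbers alone.

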